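# Square up gauge blocks in the corner of a tipped tray

## Robot

A 7-joint arm with a two-finger parallel gripper is mounted at the origin on the work surface. World frame = base frame: x ahead of the robot, y to its left, z up, the work surface at z = 0. Lengths are in m, angles in rad, forces in N, time in s.
With the tool pointing down it reaches from about 0.35 to 0.9 m from the base axis. Payload 8.1 kg.
Tool frame: the origin (TCP) lies between the finger pads; the fingertips stand 25 mm ahead of it and the grasp point (between the pads) lies 6 mm ahead of it; z points along the fingers, y is the direction in which the jaws open and shut (so a half turn about z gives the same grasp; the last joint's range is limited). The gripper opens to 92 mm and grips with 3 to 60 N. Pads are 19 mm wide; open, the fingers measure 130 mm over their backs; the gripper's body (75 mm by 190 mm) begins 47 mm behind the grasp point.
Start: joints at [-1.386, 0.434, 0.025, 1.573, -0.012, 1.134, -0.075], TCP at [0.177, 0.599, 0.252] pointing down, gripper open.
Joint ranges: [-2.62, 2.62], [-0.44, 2.09], [-1.27, 1.32], [0.08, 2.57], [-1.32, 4.46], [0.12, 2], [-2.74, 2.74]. Speed limits (rad/s): [2.22, 2.22, 3.01, 3.01, 3.14, 3.14, 3.14].

## Interface

Orientations are given as a rotation vector (axis times angle).
In Python, from cell import * gives the robot as it stands.
- The arm moves only by the shell command python3 -m jog 'ROWS' [FORCE]. ROWS is JSON, one flat list of numbers, 5 for each row, row after row: the finger opening in mm, from 0 to 91.8, then the shift along the tool's x, y, z in units of 40 mm (1.0 is 40 mm), then the turn about the tool's z in units of 6 degrees (1.0 is 6 degrees). A call has 1 to 20 rows; each row shifts and turns the pose as measured when the row begins, along the tool's axes as they then stand; what a row does not reach is not made up. A row lasts 1/12 s, in which the tool goes at most 41.7 mm and 7.16 degrees, less where a joint would pass 70% of its speed; a pose out of reach is approached as far as the arm can. A call is refused whole if a number of a shift passes 1 or a number of a turn 1, either way. A call with a gripper value outside its range is refused whole. The fingers move at their own pace and stop on an object; FORCE is the grip in N (left out, the last holds). Time passes only in rows, so rows that do not move let the fingers close. It gives the time, the measured TCP pose, the force and the opening at its end, in the units of the state.
- observe(): the state, without advancing time (a new reading comes with each control period).
- get_image(name): name is "scene" or "top"; returns the picture (420x560x3 uint8, red, green, blue); there is no depth.
- camera_params(name): a dict with "intrinsics" (3x3 intrinsics, pixels), "dist_coeffs" ([k1, k2, p1, p2, k3] as OpenCV has them; the pictures are not rectified), "xyz" and "orientation" of the camera in the world. Camera axes: x right, y down, z forward; pixel columns grow to the right and rows downward; lengths in m; the calibration is good to about 2 mm. A picture is of the moment at which its call begins. camera_params takes no time and is no camera call.
- sign_off(): hands the job in, once; it reports no verdict.
The state is a dict: "clock": time; "joints": joint angles; "dq": joint speeds; "joint_efforts": joint torques, N m; "position": TCP position; "ee_rot": TCP orientation; "force": force on the tool from outside, world axes, zero at the start; "ft_torque": the same for the moment, N m; "width": opening from 0.0 (shut) to 1.0 (fully open).
Only numpy, scipy, OpenCV 4.12 (cv2) and the standard library are available. Lean on these libraries where they do the work, as an engineer would, in place of code of your own. Each camera call takes 0.05 s, during which the arm holds its last target. There are 200 camera calls.

## Task

Lay the two loose gauge blocks flat in the tray beside the one already there, so that all three lie in one straight row along the middle of the tray's length, each with its long (35 mm) side across the tray, clear of the side walls, and let go of them. Then lift the tray clear of the drawer and tip it until all three have slid together, still flat on the floor, into the corner with the raised L-shaped stop, and finish while still holding the tray up in the air, tipped towards that corner. Leave the other tools in the drawer where they lie.

Things in the scene. Friction and masses are not known exactly. Their poses are not given: they have to be found in the camera images.
- tray: Dark steel tray, 0.2-0.4 kg, 160 (x) by 120 mm (y); origin: centre of underside. Inner floor 152 x 112 mm, 6 mm above the origin; walls 4 mm thick, tops at 26 mm, raised to 44 mm by an L-shaped stop 45 mm long each way at the +x +y corner. Oak handle outside the -y wall. Slick inside: blocks slide beyond 7-10 degrees of tip; but they rub on one another: tip to +y first, then 30-35 degrees to the corner, or they may jam.
- handle (a point): Centre of the tray's oak handle bar: tray x = 0, y = -64, z = 62 mm; axes as the tray's. The bar is 70 mm long along x, 14 mm thick along y, from 47 to 77 mm above the tray's underside, on brass posts at x = -24 and +24 mm. Gripped firmly (60 N or more) across its thickness it carries the tray.
- stop_corner (a point): Inner corner of the tray at floor level under the raised L-shaped stop: tray x = 76, y = 56, z = 6 mm; axes as the tray's.
- block_a: Ground steel gauge block, 25 x 35 x 9 mm, 61 g, lying flat. Origin at the centre of its underside; x along the 25 mm side, y along the 35 mm side, z up. It starts on the cork, to the right of the tray.
- block_b: Ground steel gauge block, 25 x 35 x 9 mm, 61 g, lying flat. Origin at the centre of its underside; x along the 25 mm side, y along the 35 mm side, z up. It starts on the cork, to the right of the tray.
- block_c: Ground steel gauge block, 25 x 35 x 9 mm, 61 g, lying flat. Origin at the centre of its underside; x along the 25 mm side, y along the 35 mm side, z up. It starts in the tray, on its lengthwise middle line, in the half away from the raised stop, its x within about 4 degrees of the tray's x.
- ring_gauge: Bystander: plain steel ring, 40 mm outside, 20 mm hole, 14 mm high, on the cork near the two loose blocks. Origin at the centre of its underside.
- indicator: Bystander: black dial indicator lying face up, 58 mm round, 24 mm high, stem along its +x to 75 mm from the centre. Origin at the centre of its underside.
- thread_mic: Bystander: thread micrometer lying flat, 160 mm along its y (from -49 to +114 mm), frame bulging 47 mm to its -x, 20 mm high. Origin on its spindle line at the underside.
- spanner: Bystander: flat brass C-spanner, 6 mm thick, about 140 mm along its x (from -80 to +57 mm), hook end at +x reaching to y = +60 mm. Origin on its underside, in the handle.
- screwdriver: Bystander: screwdriver lying along its x at the right-hand side of the drawer, about 200 mm long. Origin at its middle underneath.
- mic_stand: Bystander, fixed: grey bench micrometer stand, base 90 x 80 mm, column and head up to 136 mm high, knurled steel crank on its +y side. Origin at the centre of its underside.
- drawer: Fixed oak drawer lying on the bench: cork floor with its top at z = 4 mm, inside x 360 to 830 mm and y -430 to 430 mm, walls 12 mm thick and 50 mm high. Origin at the middle of its underside, world x = 595 mm, y = 0.
There are look-alikes about, which are no part of the job. What is shaped like the block_c but orange or red is not meant.

How it is judged:
By the outcome, as a careful person would: the job done as asked, in the order asked, and still so for the second after the job is handed in, while the arm keeps its last pose, push and grip.
It also fails if it takes over 72 s, if anything falls off the work surface, if the arm or the gripper's body presses on something with over 40 N, if the wrist force passes 120 N, or if a joint passes its speed limit or range.

## Working session

There is one attempt and no reset: what is moved stays moved. The work goes in short steps, Python scripts to look and compute and a shell command to move; the robot and the scene stay as the last step left them, time stands still between calls to the robot, and variables do not carry over. Pictures are saved under pics/ and viewed, about 8 in all and at most 12, crops included, and the job is handed in when it is done.

```bash
ls; mkdir -p pics; python3 - <<'E'
from cell import *
import cv2
o=observe();print(o)
for n in("scene","top"):
    print(n,camera_params(n)); im=get_image(n); cv2.imwrite(f"pics/{n}0.png",im[:,:,::-1])
E
python3 -m jog --help | head -30
```

```text
pics
{'clock': 0.0, 'joints': array([-1.38561324,  0.43517818,  0.02495637,  1.57407917, -0.01163241,
        1.13403034, -0.07510893]), 'dq': array([-2.63095453e-03, -1.38952850e-03, -2.65936268e-04,  6.78091197e-04,
        1.93886119e-03,  3.90168189e-05, -1.28798624e-04]), 'joint_efforts': array([-6.82070113e-04, -6.67871475e+01,  9.84861664e-01, -3.14440727e+01,
       -6.03369623e-02,  4.36184846e-02,  1.79724375e-04]), 'position': array([0.17728982, 0.59883139, 0.25097952]), 'ee_rot': array([-4.50593101e-01, -3.10898937e+00,  2.42758877e-03]), 'force': array([ 0.33465419, -0.0824806 , -0.14533704]), 'ft_torque': array([-0.03664584, -0.00973989, -0.01197851]), 'width': 1.000048267935122}
scene {'intrinsics': array([[390.39071245,   0.        , 278.85812211],
       [  0.        , 390.39071245, 200.73020878],
       [  0.        ,   0.        ,   1.        ]]), 'dist_coeffs': array([-0.02155429,  0.        ,  0.        ,  0.        ,  0.        ]), 'xyz': array([0.88542628, 0.38826124, 0.92806137]), 'orientation': array([-1.05971615, -2.6140725 ,  0.77913095])}
top {'intrinsics': array([[459.45929261,   0.        , 275.92453251],
       [  0.        , 459.45929261, 205.30915981],
       [  0.        ,   0.        ,   1.        ]]), 'dist_coeffs': array([0.04789058, 0.        , 0.        , 0.        , 0.        ]), 'xyz': array([ 0.43289866, -0.00800336,  1.13848167]), 'orientation': array([-2.17378481,  2.21910928, -0.06820902])}invalid input: not JSON, or not a number
```

View pics/scene0.png

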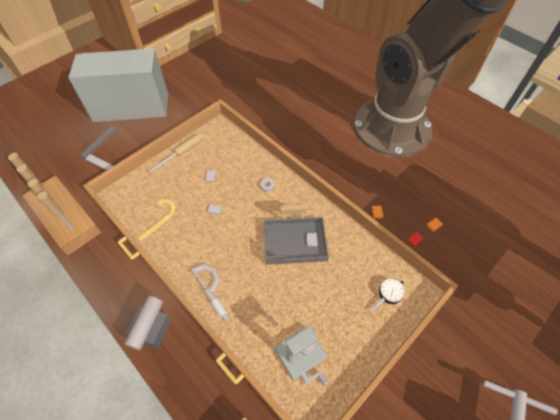

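View pics/top0.png

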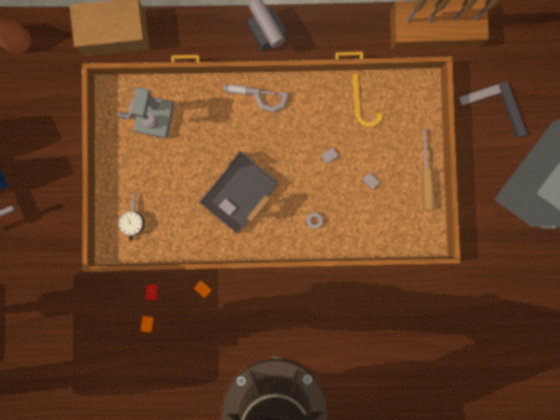

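```bash
cat > h.py <<'E'
import numpy as np,cv2
from scipy.spatial.transform import Rotation as R
from cell import *
C={n:camera_params(n) for n in("scene","top")}
def rays(n,p):
    c=C[n];u=cv2.undistortPoints(np.float64(p).reshape(-1,1,2),c["intrinsics"],c["dist_coeffs"]).reshape(-1,2)
    return c["xyz"],R.from_rotvec(c["orientation"]).apply(np.c_[u,np.ones(len(u))])
def plane(n,p,z):
    o,d=rays(n,p);return o+d*((z-o[2])/d[:,2])[:,None]
def tri(ps,pt):
    o1,d1=rays("scene",[ps]);o2,d2=rays("top",[pt]);d1,d2=d1[0],d2[0]
    s=np.linalg.lstsq(np.c_[d1,-d2],o2-o1,rcond=None)[0]
    a,b=o1+s[0]*d1,o2+s[1]*d2;return (a+b)/2,np.linalg.norm(a-b)
def proj(n,P):
    c=C[n];r=R.from_rotvec(c["orientation"]).inv();return cv2.projectPoints(np.float64(P).reshape(-1,1,3),r.as_rotvec(),-r.apply(c["xyz"]),c["intrinsics"],c["dist_coeffs"])[0].reshape(-1,2)
def grey(im,x,y,r=14,s=60,v=115):
    h=cv2.cvtColor(im,cv2.COLOR_RGB2HSV);m=((h[...,1]<s)&(h[...,2]>v)).astype(np.uint8)
    k=np.zeros_like(m);k[y-r:y+r,x-r:x+r]=1;m*=k
    c=max(cv2.findContours(m,cv2.RETR_EXTERNAL,cv2.CHAIN_APPROX_NONE)[0],key=cv2.contourArea)
    return c.reshape(-1,2)
def save(n,im,x,y,w,h,f):
    cv2.imwrite("pics/"+n,cv2.resize(im[y:y+h,x:x+w,::-1],None,fx=f,fy=f,interpolation=cv2.INTER_CUBIC))
E
python3 - <<'E'
from h import *
S=cv2.imread("pics/scene0.png")[:,:,::-1];T=cv2.imread("pics/top0.png")[:,:,::-1]
for nm,s,t in(("1",(215,210),(331,156)),("2",(211,176),(371,181)),("c",(312,240),(228,207))):
    a=grey(S,*s);b=grey(T,*t)
    ra,rb=cv2.minAreaRect(a),cv2.minAreaRect(b)
    P,e=tri(ra[0],rb[0]);print(nm,ra,rb,"xyz",P.round(4),"gap",round(e,4))
    z=.013 if nm!="c" else .019
    q=plane("top",cv2.boxPoints(rb),z);print(q[:,:2].mean(0).round(4),np.linalg.norm(np.diff(q,axis=0),axis=1).round(4), [np.degrees(np.arctan2(*(q[i+1]-q[i])[[1,0]])).round(1) for i in range(2)])
a=cv2.resize(T[135:245,190:400],None,fx=3.8,fy=3.8,interpolation=2)
b=cv2.resize(S[160:270,190:340],None,fx=2.9,fy=2.9,interpolation=2)
o=np.zeros((600,800,3),np.uint8)
cv2.imwrite("pics/crop1.png",a[:,:,::-1]);cv2.imwrite("pics/crop2.png",cv2.resize(S[165:275,190:335],None,fx=5.4,fy=5.4,interpolation=2)[:,:,::-1])
E
```

```text
1 ((214.38462829589844, 209.07693481445312), (12.943665504455566, 8.629109382629395), 11.309932708740234) ((329.30767822265625, 155.46153259277344), (8.320503234863281, 12.75810432434082), 56.3099365234375) xyz [ 0.6152 -0.1498  0.0083] gap 0.0035
[ 0.6157 -0.1504] [0.0316 0.0206 0.0316] [np.float64(-57.4), np.float64(-147.9)]
2 ((210.5, 175.0), (10.0, 9.0), 90.0) ((370.5000305175781, 180.50001525878906), (12.727920532226562, 8.485280990600586), 45.0) xyz [ 0.5501 -0.2486  0.0112] gap 0.0046
[ 0.5516 -0.2499] [0.021  0.0312 0.021 ] [np.float64(-46.3), np.float64(-136.7)]
c ((308.0, 239.5), (27.0, 20.0), 90.0) ((227.00003051757812, 206.50003051757812), (14.849242210388184, 10.60660171508789), 45.0) xyz [0.4965 0.1016 0.0133] gap 0.0054
[0.4944 0.1031] [0.0258 0.0363 0.0258] [np.float64(-45.9), np.float64(-136.1)]
```

View pics/crop1.png

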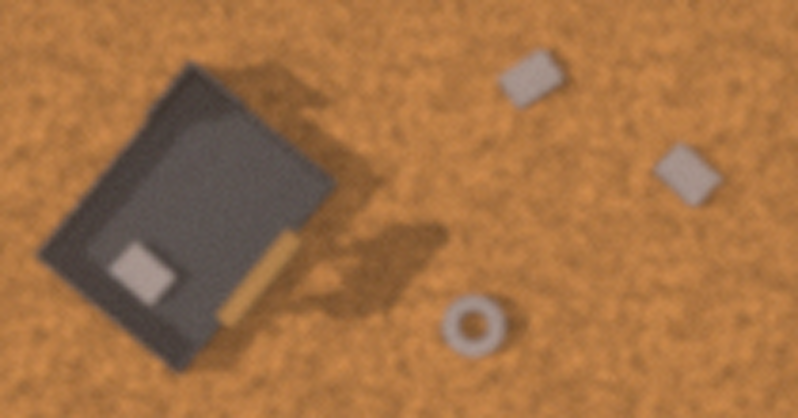

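View pics/crop2.png

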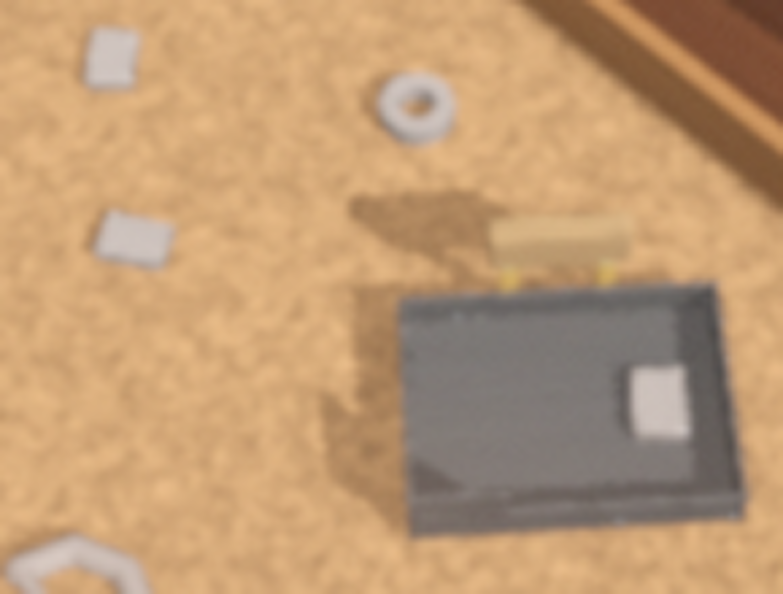

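```bash
cat >> h.py <<'E'
def rect(im,x,y,r=13,f=8,s=75,v=120):
    w=im[y-r:y+r,x-r:x+r];b=cv2.resize(w,None,fx=f,fy=f,interpolation=cv2.INTER_CUBIC)
    h=cv2.cvtColor(b,cv2.COLOR_RGB2HSV);m=((h[...,1]<s)&(h[...,2]>v)).astype(np.uint8)
    c=max(cv2.findContours(m,cv2.RETR_EXTERNAL,cv2.CHAIN_APPROX_NONE)[0],key=cv2.contourArea)
    return (cv2.boxPoints(cv2.minAreaRect(c))+.5)/f-.5+[x-r,y-r], c.reshape(-1,2)/f+[x-r,y-r]
def desc(q):
    e=[q[1]-q[0],q[2]-q[1]];l=[np.linalg.norm(k) for k in e];k=e[int(np.argmax(l))]
    return q[:,:2].mean(0).round(4),np.round(l,4),"long ang",np.degrees(np.arctan2(k[1],k[0])).round(1)%180
E
python3 - <<'E'
from h import *
S=cv2.imread("pics/scene0.png")[:,:,::-1];T=cv2.imread("pics/top0.png")[:,:,::-1]
for nm,s,t,v in(("1",(215,210),(331,156),110),("2",(211,176),(371,181),110),("c",(312,240),(228,207),115)):
    for n,I,p in(("top",T,t),("scene",S,s)):
        b,_=rect(I,*p,s=70 if nm!="c" else 50,v=v if n=="top" else 150)
        z=.013 if nm!="c" else .019
        print(nm,n,desc(plane(n,b,z)))
# tray: dark mask
for n,I,z in(("top",T,.03),("scene",S,.03)):
    h=cv2.cvtColor(I,cv2.COLOR_RGB2HSV);m=((h[...,1]<90)&(h[...,2]<(140))).astype(np.uint8)
    k=np.zeros_like(m)
    if n=="top":k[148:236,195:285]=1
    else:k[212:268,258:332]=1
    c=max(cv2.findContours(m*k,cv2.RETR_EXTERNAL,cv2.CHAIN_APPROX_NONE)[0],key=cv2.contourArea)
    p=cv2.approxPolyDP(c,4,True).reshape(-1,2);print(n,p.tolist(),cv2.boxPoints(cv2.minAreaRect(c)).round(1).tolist());print(plane(n,p,z).round(4).tolist())
E
```

```text
1 top (array([ 0.616 , -0.1505]), array([0.0348, 0.0233]), 'long ang', np.float64(122.6))
1 scene (array([ 0.6155, -0.1455]), array([0.0302, 0.0405]), 'long ang', np.float64(120.8))
2 top (array([ 0.5516, -0.2497]), array([0.0246, 0.0346]), 'long ang', np.float64(46.400000000000006))
2 scene (array([ 0.5509, -0.2447]), array([0.0429, 0.029 ]), 'long ang', np.float64(45.80000000000001))
c top (array([0.4947, 0.1033]), array([0.0271, 0.0377]), 'long ang', np.float64(47.900000000000006))
c scene (array([0.493 , 0.1076]), array([0.0285, 0.0409]), 'long ang', np.float64(44.9))
top [[240, 152], [201, 200], [235, 231], [277, 183]] [[198.5, 201.39999389648438], [240.1999969482422, 150.5], [278.6000061035156, 181.89999389648438], [236.89999389648438, 232.89999389648438]]
[[0.6257, 0.0685, 0.03], [0.5108, 0.1644, 0.03], [0.4344, 0.0837, 0.03], [0.5484, -0.0198, 0.03]]
scene [[322, 219], [264, 221], [266, 263], [326, 260]] [[263.1000061035156, 220.0], [324.8999938964844, 216.5], [327.3999938964844, 260.20001220703125], [265.6000061035156, 263.79998779296875]]
[[0.434, 0.0886, 0.03], [0.5493, -0.0146, 0.03], [0.6281, 0.0774, 0.03], [0.5148, 0.176, 0.03]]
```

```bash
cat > go.py <<'E'
import sys
from h import *
# usage: go.py x y z jawdeg -> remaining turn (units) and shift (units) in axes before / after the turn
x,y,z,j=map(float,sys.argv[1:5]);o=observe();r=R.from_rotvec(o["ee_rot"]);m=r.as_matrix()
a=np.degrees(np.arctan2(m[1,1],m[0,1]));t=-(j-a);t=(t+180)%360-180
d=np.array([x,y,z])-o["position"]
f=lambda q:(q.inv().apply(d)/.04).round(2)
print("t",round(o["clock"],2),"jaw",a.round(1),"turn",round(t/6,2),"shift now",f(r),"after turn",f(r*R.from_euler("z",t,degrees=True)))
print("d mm",(d*1000).round(1),"pos",o["position"].round(4),"q",o["joints"].round(2),"F",o["force"].round(1),"tool z",m[:,2].round(3),"w",round(o["width"]*92,1))
E
python3 go.py 0.6155 -0.149 0.12 32.3
```

```text
t 0.1 jaw 73.5 turn 6.87 shift now [-15.81 -14.81   3.3 ] after turn [-21.65  -0.73   3.3 ]
d mm [ 438.2 -747.9 -131. ] pos [0.1773 0.5989 0.251 ] q [-1.39  0.44  0.02  1.57 -0.01  1.13 -0.08] F [ 0.3 -0.8  0.1] tool z [-0.    -0.001 -1.   ] w 91.6
```

```bash
python3 -m jog '[60,0,0,0,1, 60,0,0,0,1, 60,0,0,0,1, 60,0,0,0,1, 60,0,0,0,1, 60,0,0,0,1, 60,0,0,0,0.9, 60,-1,0,0,0, 60,-1,0,0,0, 60,-1,0,0,0, 60,-1,0,0,0, 60,-1,0,0,0, 60,-1,0,0,0, 60,-1,0,0,0, 60,-1,0,0,0, 60,-1,0,0,0, 60,-1,0,0,0, 60,-1,0,0,0]' 10; python3 go.py 0.6155 -0.149 0.12 32.3
```

```text
clock: 1.6
position: [0.3972, 0.2082, 0.245]
ee_rot: [-1.547, -2.732, 0.019]
force: [1.3, 0.2, 0.2]
width: 0.654
t 1.6 jaw 31.0 turn -0.22 shift now [-10.45   0.12   3.17] after turn [-10.45  -0.12   3.17]
d mm [ 218.3 -357.2 -125. ] pos [0.3972 0.2082 0.245 ] q [-0.95  0.15  0.39  2.01 -0.07  1.    0.02] F [1.3 0.2 0.2] tool z [-0.008 -0.01  -1.   ] w 60.2
```

```bash
python3 -m jog '[60,-1,0,0,0, 60,-1,0,0,0, 60,-1,0,0,0, 60,-1,0,0,0, 60,-1,0,0,0, 60,-1,0,0,0, 60,-1,0,0.5,0, 60,-1,0,0.5,0, 60,-0.7,0,0.5,0, 60,-0.5,0,0.5,0, 60,0,0,0.3,-0.2, 60,0,0,0,0]' 10; python3 go.py 0.6155 -0.149 0.12 32.3
```

```text
clock: 2.6
position: [0.5884, -0.1278, 0.1545]
ee_rot: [1.529, 2.741, -0.022]
force: [0.0, 0.3, 0.5]
width: 0.652
t 2.6 jaw 31.7 turn -0.1 shift now [-0.8   0.31  0.87] after turn [-0.8   0.3   0.87]
d mm [ 27.1 -21.2 -34.5] pos [ 0.5884 -0.1278  0.1545] q [-0.24  0.53  0.51  1.77 -0.3   0.92  0.96] F [0.  0.3 0.5] tool z [-0.005 -0.013 -1.   ] w 60.0
```

```bash
python3 -m jog '[60,-0.8,0.3,0.8,0, 60,0,0,0.8,0, 60,0,0,0.6,0, 60,0,0,0,0]' 10; python3 go.py 0.6155 -0.149 0.031 32.3
```

```text
clock: 2.93
position: [0.6133, -0.1463, 0.071]
ee_rot: [1.53, 2.739, -0.019]
force: [-0.8, 0.5, 0.7]
width: 0.654
t 2.93 jaw 31.6 turn -0.11 shift now [-0.08  0.02  1.  ] after turn [-0.08  0.02  1.  ]
d mm [  2.2  -2.7 -40. ] pos [ 0.6133 -0.1463  0.071 ] q [-0.16  0.67  0.46  1.76 -0.37  0.8   1.03] F [-0.8  0.5  0.7] tool z [-0.002 -0.012 -1.   ] w 60.2
```

```bash
python3 -m jog '[60,-0.08,0,0.5,-0.1, 60,0,0,0.4,0, 60,0,0,0.08,0, 60,0,0,0,0]' 10; python3 go.py 0.6155 -0.149 0.031 32.3
```

```text
clock: 3.27
position: [0.6163, -0.1466, 0.0353]
ee_rot: [1.512, 2.749, -0.016]
force: [0.1, 1.1, 0.1]
width: 0.652
t 3.27 jaw 32.4 turn 0.01 shift now [-0.04 -0.05  0.11] after turn [-0.04 -0.05  0.11]
d mm [-0.8 -2.4 -4.3] pos [ 0.6163 -0.1466  0.0353] q [-0.13  0.72  0.42  1.77 -0.4   0.73  1.06] F [0.1 1.1 0.1] tool z [-0.001 -0.011 -1.   ] w 60.0
```

```bash
python3 -m jog '[20,0,0,0,0, 20,0,0,0,0, 20,0,0,0,0, 20,0,0,0,0, 20,0,0,0,0, 20,0,0,0,0]' 20; python3 go.py 0.6155 -0.149 0.031 32.3
```

```text
clock: 3.77
position: [0.6196, -0.1454, 0.0426]
ee_rot: [1.507, 2.744, -0.009]
force: [-0.5, 0.2, -0.6]
width: 0.269
t 3.77 jaw 32.5 turn 0.03 shift now [-0.02 -0.13  0.29] after turn [-0.02 -0.13  0.29]
d mm [ -4.1  -3.6 -11.6] pos [ 0.6196 -0.1454  0.0426] q [-0.14  0.71  0.43  1.77 -0.4   0.74  1.06] F [-0.5  0.2 -0.6] tool z [ 0.007 -0.011 -1.   ] w 24.7
```

```bash
python3 -m jog '[20,0,0,0,0, 20,0,0,0,0]' 20; python3 go.py 0.6155 -0.149 0.031 32.3; python3 - <<'E'
from h import *
S=get_image("scene");T=get_image("top")
o=observe()["position"];p=proj("scene",[o])[0].astype(int);q=proj("top",[o])[0].astype(int);print(p,q)
a=lambda I,c:cv2.resize(I[max(c[1]-35,0):c[1]+35,c[0]-40:c[0]+40],(400,350),interpolation=2)
cv2.imwrite("pics/g1.png",np.hstack([a(S,p),a(T,q)])[:,:,::-1])
E
```

```text
clock: 3.93
position: [0.6198, -0.1456, 0.0431]
ee_rot: [1.506, 2.743, -0.009]
force: [-0.5, -0.8, -1.0]
width: 0.22
t 3.93 jaw 32.4 turn 0.02 shift now [-0.01 -0.14  0.3 ] after turn [-0.01 -0.14  0.3 ]
d mm [ -4.3  -3.4 -12.1] pos [ 0.6198 -0.1456  0.0431] q [-0.14  0.71  0.43  1.77 -0.4   0.74  1.06] F [-0.5 -0.8 -1. ] tool z [ 0.008 -0.011 -1.   ] w 20.2
[211 204] [328 151]
```

View pics/g1.png

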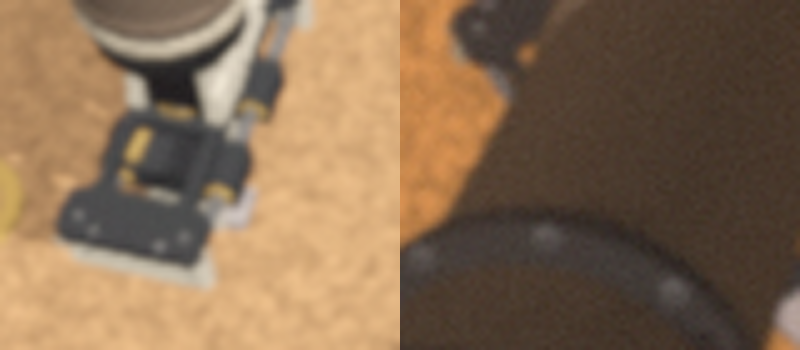

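```bash
python3 -m jog '[60,0,0,-0.5,0, 60,0,0,-0.5,0, 60,0,0,0,0, 60,0,0,0,0]' 20; python3 -m jog '[60,0,0,0,0, 60,0,0,0,0]' 20; python3 go.py 0.6155 -0.149 0.031 32.3; python3 - <<'E'
from h import *
S=get_image("scene");o=observe()["position"]
print(proj("scene",[o,o-[0,0,.025]]))
save("g2.png",S,180,170,80,65,7)
E
```

```text
clock: 4.37
position: [0.6182, -0.1451, 0.0827]
ee_rot: [1.509, 2.746, -0.012]
force: [-0.3, 0.5, -0.3]
width: 0.457
clock: 4.53
position: [0.618, -0.145, 0.082]
ee_rot: [1.509, 2.746, -0.012]
force: [0.7, 0.8, -0.4]
width: 0.609
t 4.53 jaw 32.4 turn 0.02 shift now [-0.04 -0.1   1.28] after turn [-0.04 -0.1   1.28]
d mm [ -2.5  -4.  -51. ] pos [ 0.618 -0.145  0.082] q [-0.16  0.66  0.46  1.75 -0.37  0.81  1.03] F [ 0.7  0.8 -0.4] tool z [ 0.004 -0.011 -1.   ] w 56.0
[[210.18908749 195.82974176]
 [211.56571029 201.06034966]]
```

View pics/g2.png

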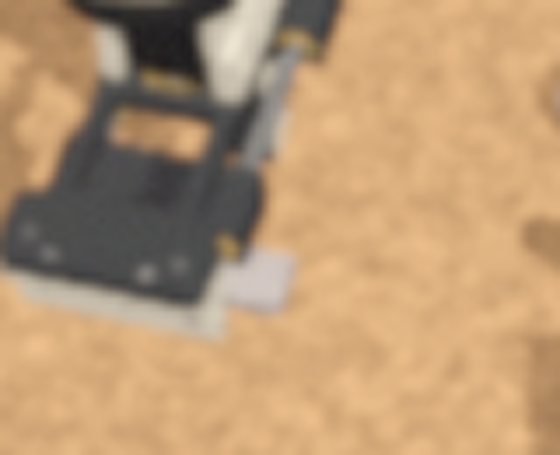

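```bash
for i in 1; do python3 -m jog '[20,0,0,0,0, 20,0,0,0,0, 20,0,0,0,0]' 20;  python3 -m jog '[20,0,0,0,0, 20,0,0,0,0, 20,0,0,0,0]' 20; done
```

```text
clock: 4.83
position: [0.6169, -0.1448, 0.0801]
ee_rot: [1.51, 2.748, -0.013]
force: [-0.1, -0.1, -0.1]
width: 0.485
clock: 5.08
position: [0.6165, -0.1448, 0.0793]
ee_rot: [1.511, 2.749, -0.014]
force: [0.2, 1.1, 0.4]
width: 0.27
```

```bash
python3 - <<'E'
from h import *
S=get_image("scene").copy();o=observe();r=R.from_rotvec(o["ee_rot"]);w=o["width"]*.092/2
f=7;I=cv2.resize(S[135:235,160:270],None,fx=f,fy=f,interpolation=2)[:,:,::-1].copy()
def dot(p,c):
    q=(proj("scene",[o["position"]+r.apply(p)])[0]-[160,135]+.5)*f;cv2.circle(I,tuple(int(v) for v in q),4,c,-1)
for s in(1,-1):
    for a in(-.0095,.0095):
        dot([a,s*w,.025],(0,0,255) if s>0 else (255,0,0))
        dot([a,s*(w+.019),.025],(0,255,255) if s>0 else (255,255,0))
dot([0,0,0],(0,255,0));dot([0,0,.006],(255,255,255))
for a in(-.0375,.0375):
    for s in (-.095,.095): dot([a,s,-.041],(255,0,255))
cv2.imwrite("pics/g3.png",I);print(I.shape,w)
E
```

```text
(700, 770, 3) 0.011072929367534056
```

View pics/g3.png

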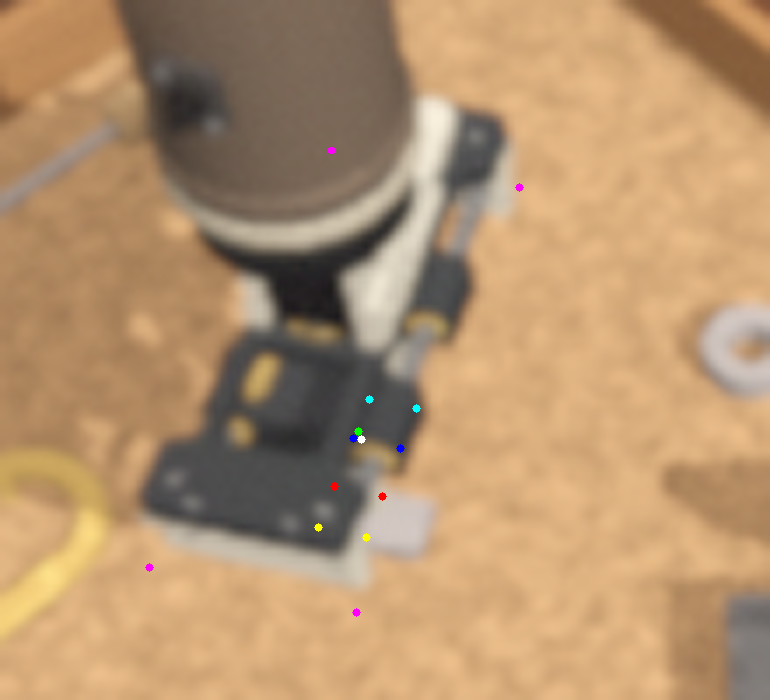

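```bash
python3 -m jog '[60,0,0,0,0, 60,0,0,0,0, 60,0,0,0.2,0, 60,0,-0.1,0.5,0, 60,0,0,0.4,0, 60,0,0,0,0]' 20; python3 go.py 0.6155 -0.149 0.030 32.3
```

```text
clock: 5.63
position: [0.6144, -0.1473, 0.0341]
ee_rot: [1.508, 2.747, -0.012]
force: [-0.4, 0.2, 0.7]
width: 0.623
t 5.63 jaw 32.5 turn 0.03 shift now [-0.05  0.    0.1 ] after turn [-0.05  0.    0.1 ]
d mm [ 1.1 -1.7 -4.1] pos [ 0.6144 -0.1473  0.0341] q [-0.13  0.71  0.42  1.78 -0.4   0.72  1.07] F [-0.4  0.2  0.7] tool z [ 0.003 -0.011 -1.   ] w 57.3
```

```bash
python3 -m jog '[60,-0.04,0,0.1,0, 60,0,0,0,0]' 20; python3 go.py 0.6155 -0.149 0.030 32.3; python3 -m jog '[20,0,0,0.02,0, 20,0,0,0,0, 20,0,0,0,0]' 25;python3 go.py 0.6155 -0.149 0.030 32.3; 
```

```text
clock: 5.8
position: [0.6152, -0.1489, 0.0298]
ee_rot: [1.509, 2.747, -0.012]
force: [-0.3, 0.3, 0.2]
width: 0.649
t 5.8 jaw 32.4 turn 0.02 shift now [-0.01  0.01 -0.  ] after turn [-0.01  0.01 -0.  ]
d mm [ 0.3 -0.1  0.2] pos [ 0.6152 -0.1489  0.0298] q [-0.13  0.72  0.42  1.78 -0.4   0.72  1.07] F [-0.3  0.3  0.2] tool z [ 0.002 -0.01  -1.   ] w 59.7
clock: 6.05
position: [0.6166, -0.1492, 0.0302]
ee_rot: [1.508, 2.745, -0.011]
force: [0.1, 0.4, -0.6]
width: 0.483
t 6.05 jaw 32.5 turn 0.03 shift now [ 0.02 -0.02  0.01] after turn [ 0.02 -0.02  0.01]
d mm [-1.1  0.2 -0.2] pos [ 0.6166 -0.1492  0.0302] q [-0.13  0.72  0.42  1.78 -0.4   0.72  1.07] F [ 0.1  0.4 -0.6] tool z [ 0.005 -0.011 -1.   ] w 44.4
```

```bash
python3 -m jog '[20,0,0,0.02,0, 20,0,0,0.02,0, 20,0,0,0.0,0]' 25;python3 go.py 0.6155 -0.149 0.030 32.3;python3 -m jog '[20,0,0,0,0, 20,0,0,0,0, 20,0,0,0.0,0]' 25;python3 go.py 0.6155 -0.149 0.030 32.3 
```

```text
clock: 6.3
position: [0.6175, -0.1494, 0.0297]
ee_rot: [1.506, 2.744, -0.01]
force: [1.3, -0.7, -1.4]
width: 0.269
t 6.3 jaw 32.5 turn 0.03 shift now [ 0.04 -0.04 -0.01] after turn [ 0.04 -0.04 -0.01]
d mm [-2.   0.4  0.3] pos [ 0.6175 -0.1494  0.0297] q [-0.13  0.72  0.42  1.78 -0.41  0.72  1.07] F [ 1.3 -0.7 -1.4] tool z [ 0.007 -0.011 -1.   ] w 24.7
clock: 6.55
position: [0.6174, -0.1494, 0.0296]
ee_rot: [1.506, 2.744, -0.01]
force: [0.4, 0.1, 1.0]
width: 0.27
t 6.55 jaw 32.5 turn 0.03 shift now [ 0.03 -0.04 -0.01] after turn [ 0.03 -0.04 -0.01]
d mm [-1.9  0.4  0.4] pos [ 0.6174 -0.1494  0.0296] q [-0.13  0.72  0.42  1.78 -0.41  0.72  1.07] F [0.4 0.1 1. ] tool z [ 0.007 -0.011 -1.   ] w 24.9
```

```bash
python3 -m jog '[20,0,0,-0.3,0, 20,0,0,-0.8,0, 20,0,0,-1,0, 20,0,0,-0.6,1, 20,0,0,0,1, 20,0,0,0,1, 20,0,0,0,1, 20,0,0,0,1, 20,0,0,0,1, 20,0,0,0,1, 20,0,0,0,1, 20,0,0,0,1, 20,0,0,0,1, 20,0,0,0,1, 20,0,0,0,1, 20,0,0,0,0.7]' 25;python3 go.py 0.555 0.0515 0.14 -42.5
```

```text
clock: 7.88
position: [0.6135, -0.1476, 0.155]
ee_rot: [2.92, 1.137, 0.009]
force: [0.8, -0.1, -0.4]
width: 0.268
t 7.88 jaw -47.4 turn -0.82 shift now [ 2.29 -4.66  0.34] after turn [ 2.68 -4.44  0.34]
d mm [-58.5 199.1 -15. ] pos [ 0.6135 -0.1476  0.155 ] q [-0.41  0.67  0.89  1.73 -0.59  1.03 -0.14] F [ 0.8 -0.1 -0.4] tool z [ 0.008 -0.005 -1.   ] w 24.6
```

```bash
python3 -m jog '[20,0,0,0,-0.8, 20,0.53,-0.88,0,0, 20,0.53,-0.88,0,0, 20,0.53,-0.88,0,0, 20,0.53,-0.88,0,0, 20,0.4,-0.7,0,0, 20,0,0,0,0]' 25;python3 go.py 0.555 0.0515 0.10 -42.5
```

```text
clock: 8.47
position: [0.5553, 0.043, 0.1571]
ee_rot: [2.878, 1.239, 0.008]
force: [0.0, 0.2, -0.9]
width: 0.264
t 8.47 jaw -43.4 turn -0.15 shift now [ 0.15 -0.17  1.43] after turn [ 0.15 -0.16  1.43]
d mm [ -0.3   8.5 -57.1] pos [0.5553 0.043  0.1571] q [-0.82  0.56  0.94  1.91 -0.55  0.94 -0.37] F [ 0.   0.2 -0.9] tool z [ 0.008 -0.005 -1.   ] w 24.3
```

```bash
python3 -m jog '[20,0.15,-0.17,0.4,-0.15, 20,0,0,0.8,0, 20,0,0,0.8,0, 20,0,0,0.4,0, 20,0,0,0,0]' 25;python3 go.py 0.555 0.0515 0.0365 -42.5; python3 - <<'E'
from h import *
S=get_image("scene");save("p1.png",S,225,180,130,105,6)
E
```

```text
clock: 8.88
position: [0.5562, 0.0586, 0.0624]
ee_rot: [2.865, 1.279, 0.019]
force: [-0.8, -0.6, 0.3]
width: 0.267
t 8.88 jaw -41.9 turn 0.1 shift now [-0.16  0.09  0.65] after turn [-0.16  0.09  0.65]
d mm [ -1.2  -7.1 -25.9] pos [0.5562 0.0586 0.0624] q [-0.74  0.68  0.79  1.98 -0.7   0.76 -0.26] F [-0.8 -0.6  0.3] tool z [ 0.013  0.001 -1.   ] w 24.6
```

View pics/p1.png

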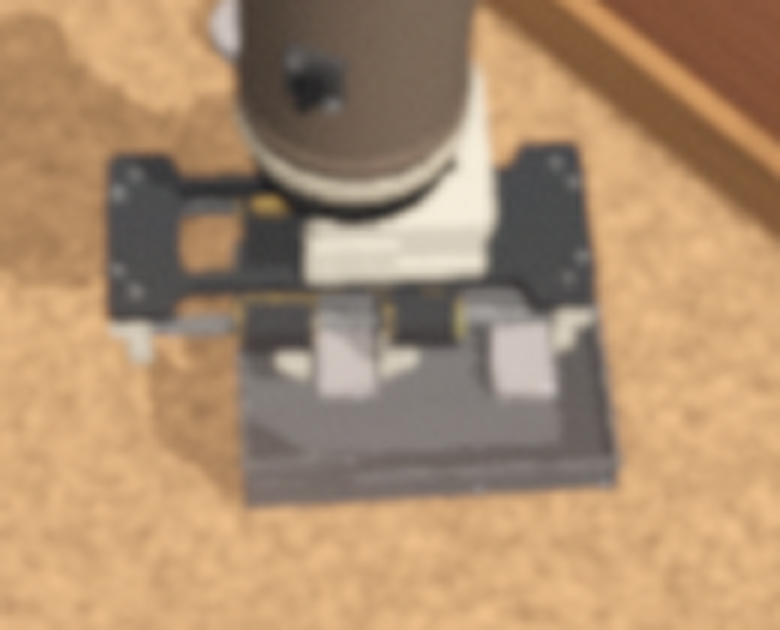

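```bash
python3 -m jog '[20,-0.16,0.09,0.2,0, 20,0,0,0.3,0, 20,0,0,0,0]' 25;python3 go.py 0.555 0.0515 0.0365 -42.5
```

```text
clock: 9.18
position: [0.5573, 0.0501, 0.0456]
ee_rot: [2.864, 1.278, 0.027]
force: [0.1, 0.6, -0.4]
width: 0.269
t 9.18 jaw -41.9 turn 0.1 shift now [-0.02 -0.07  0.23] after turn [-0.02 -0.07  0.23]
d mm [-2.3  1.4 -9.1] pos [0.5573 0.0501 0.0456] q [-0.7   0.7   0.76  1.99 -0.73  0.73 -0.22] F [ 0.1  0.6 -0.4] tool z [ 0.018  0.003 -1.   ] w 24.8
```

```bash
python3 -m jog '[20,-0.02,-0.05,0.2,0, 20,0,0,0.02,0]' 25;python3 go.py 0.555 0.0515 0.0365 -42.5; python3 -m jog '[33,0,0,0,0, 33,0,0,0,0, 33,0,0,0,0]' 25;python3 go.py 0.555 0.0515 0.0365 -42.5
```

```text
clock: 9.35
position: [0.5561, 0.0502, 0.0371]
ee_rot: [2.865, 1.276, 0.03]
force: [-1.4, -0.3, -1.4]
width: 0.268
t 9.35 jaw -42.0 turn 0.08 shift now [ 0.01 -0.04  0.01] after turn [ 0.01 -0.04  0.01]
d mm [-1.1  1.3 -0.6] pos [0.5561 0.0502 0.0371] q [-0.69  0.71  0.75  2.   -0.75  0.71 -0.21] F [-1.4 -0.3 -1.4] tool z [ 0.02   0.003 -1.   ] w 24.7
clock: 9.6
position: [0.5566, 0.0501, 0.0376]
ee_rot: [2.865, 1.275, 0.032]
force: [-0.0, 0.3, -0.2]
width: 0.356
t 9.6 jaw -42.0 turn 0.08 shift now [-0.   -0.05  0.03] after turn [-0.   -0.05  0.03]
d mm [-1.6  1.4 -1.1] pos [0.5566 0.0501 0.0376] q [-0.69  0.71  0.75  2.   -0.75  0.71 -0.21] F [-0.   0.3 -0.2] tool z [ 0.021  0.003 -1.   ] w 32.7
```

```bash
python3 -m jog '[33,0,0,-0.7,0, 1,0,-0.4,0,0, 1,0,-0.45,0,0, 1,0,0,0,0, 1,0,0,0,0]' 25; python3 - <<'E'
from h import *
c=np.array([.530,.0745]);a=np.radians(-42.5);X=np.array([np.cos(a),np.sin(a)]);Y=np.array([-X[1],X[0]])
p=c+2*X/1000;print(p)
S=get_image("scene")
h=proj("scene",[[.555,.0505,.019],[.4945,.104,.019]]);print(h)
for k in h.astype(int):
    b,_=rect(S,*k,s=50,v=150,r=10);q=plane("scene",b,.019);d=desc(q);print(d,(d[0]-c)@X,(d[0]-c)@Y)
E
python3 go.py .5315 .073 0.0376 -42.5
```

```text
clock: 10.02
position: [0.5318, 0.0729, 0.0678]
ee_rot: [2.864, 1.274, 0.036]
force: [1.0, -0.1, -0.0]
width: 0.12
[0.53147455 0.07314882]
[[279.52531322 239.92308967]
 [310.34662289 238.64815591]]
(array([0.5542, 0.0566]), array([0.0372, 0.0416]), 'long ang', np.float64(45.1)) 0.029935176267125316 0.00315201869539776
(array([0.4939, 0.1079]), array([0.0282, 0.0412]), 'long ang', np.float64(48.3)) -0.04918042479320854 0.00023625655453279038
t 10.07 jaw -42.0 turn 0.08 shift now [-0.02 -0.01  0.75] after turn [-0.02 -0.01  0.75]
d mm [ -0.2  -0.  -30. ] pos [0.5317 0.073  0.0676] q [-0.79  0.64  0.8   2.04 -0.7   0.73 -0.28] F [ 0.2 -0.1 -0.4] tool z [ 0.023  0.004 -1.   ] w 7.2
```

```bash
python3 -m jog '[1,0,0,0.4,0, 1,0,0,0.35,0, 1,0,0,0,0, 1,0,0.15,0,0, 1,0,0.15,0,0, 1,0,0.15,0,0, 1,0,0.1,0,0, 1,0,0,0,0]' 25; python3 go.py .5466 0.0593 0.0376 -42.5
```

```text
clock: 10.73
position: [0.5554, 0.0533, 0.0399]
ee_rot: [2.863, 1.269, 0.043]
force: [0.4, -0.5, 1.0]
width: 0.013
t 10.73 jaw -42.2 turn 0.05 shift now [-0.04 -0.26  0.05] after turn [-0.04 -0.26  0.05]
d mm [-8.8  6.  -2.3] pos [0.5554 0.0533 0.0399] q [-0.7   0.7   0.75  2.01 -0.75  0.7  -0.21] F [ 0.4 -0.5  1. ] tool z [ 0.029  0.002 -1.   ] w 1.2
```

```bash
python3 -m jog '[1,0,-0.1,0,0, 1,0,0,-0.8,0, 50,0,0,-1,0, 50,0,0,-1,0, 50,0,0,-0.5,0, 50,0,-0.2,0,0]' 25; python3 go.py .551 -0.248 0.13 -43.6; python3 - <<'E'
from h import *
S=get_image("scene");save("p2.png",S,225,180,130,105,5)
c=np.array([.530,.0745]);a=np.radians(-42.5);X=np.array([np.cos(a),np.sin(a)]);Y=np.array([-X[1],X[0]])
for k in ((270,240),(310,239)):
    b,_=rect(S,*k,s=50,v=150,r=12);q=plane("scene",b,.019);d=desc(q);print(d,(d[0]-c)@X,(d[0]-c)@Y)
E
```

```text
clock: 11.23
position: [0.5411, 0.0596, 0.1762]
ee_rot: [2.865, 1.263, 0.036]
force: [0.2, -0.2, 0.3]
width: 0.252
t 11.23 jaw -42.4 turn 0.2 shift now [-5.53  5.35  1.16] after turn [-5.42  5.46  1.16]
d mm [   9.9 -307.6  -46.2] pos [0.5411 0.0596 0.1762] q [-0.89  0.51  0.97  1.94 -0.52  0.94 -0.4 ] F [ 0.2 -0.2  0.3] tool z [ 0.025 -0.    -1.   ] w 23.2
(array([0.5713, 0.0427]), array([0.0295, 0.0413]), 'long ang', np.float64(50.0)) 0.05193332261243611 0.004456456263964831
(array([0.4931, 0.1076]), array([0.0285, 0.0416]), 'long ang', np.float64(45.4)) -0.049567569600371966 -0.0005253988126027856
```

View pics/p2.png

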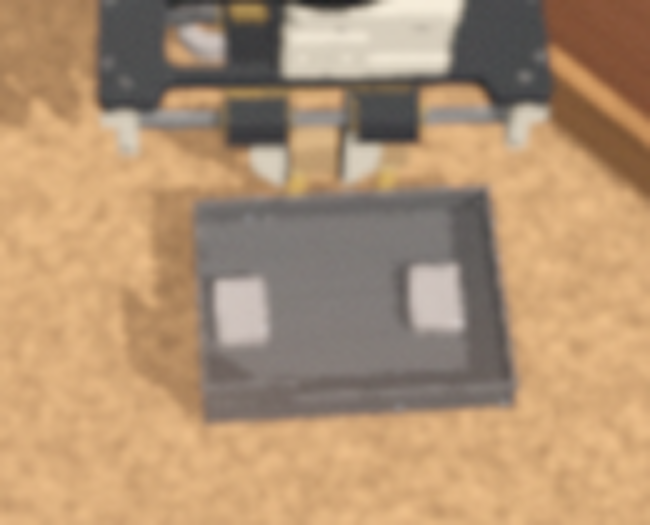

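```bash
python3 -m jog '[60,-0.7,0.7,0,0, 60,-0.7,0.7,0,0, 60,-0.7,0.7,0,0, 60,-0.7,0.7,0,0, 60,-0.7,0.7,0,0, 60,-0.7,0.7,0.2,0, 60,-0.6,0.6,0.5,0, 60,-0.3,0.3,0.5,0, 60,0,0,0,0]' 25; python3 go.py .551 -0.248 0.07 -43.8
```

```text
clock: 12.03
position: [0.5523, -0.225, 0.1134]
ee_rot: [-2.858, -1.298, -0.025]
force: [-0.5, 0.5, -0.1]
width: 0.652
t 12.03 jaw -41.1 turn 0.44 shift now [-0.47  0.35  1.08] after turn [-0.45  0.37  1.08]
d mm [ -1.3 -23.  -43.4] pos [ 0.5523 -0.225   0.1134] q [-0.23  0.65  0.82  1.85 -0.62  0.9   0.16] F [-0.5  0.5 -0.1] tool z [ 0.013  0.009 -1.   ] w 60.0
```

```bash
python3 -m jog '[60,-0.45,0.35,0.4,0.44, 60,0,0,0.6,0, 60,0,0,0.3,0, 60,0,0,0.0,0]' 25; python3 go.py .551 -0.248 0.03 -43.8
```

```text
clock: 12.37
position: [0.549, -0.2458, 0.0555]
ee_rot: [-2.884, -1.224, -0.02]
force: [-0.0, 0.1, 0.8]
width: 0.654
t 12.37 jaw -44.0 turn -0.03 shift now [-0.01  0.08  0.64] after turn [-0.01  0.08  0.64]
d mm [  2.   -2.2 -25.5] pos [ 0.549  -0.2458  0.0555] q [-0.15  0.74  0.76  1.87 -0.7   0.83  0.21] F [-0.   0.1  0.8] tool z [ 0.008  0.013 -1.   ] w 60.2
```

```bash
python3 -m jog '[60,0,0.08,0.3,0, 60,0,0,0.28,0, 60,0,0,0.0,0]' 25; python3 go.py .551 -0.248 0.03 -43.8
```

```text
clock: 12.62
position: [0.5523, -0.2442, 0.0307]
ee_rot: [-2.879, -1.229, -0.02]
force: [-0.5, 0.4, 0.4]
width: 0.652
t 12.62 jaw -43.8 turn 0.0 shift now [-0.09  0.04  0.02] after turn [-0.09  0.04  0.02]
d mm [-1.3 -3.8 -0.7] pos [ 0.5523 -0.2442  0.0307] q [-0.13  0.77  0.72  1.87 -0.73  0.79  0.24] F [-0.5  0.4  0.4] tool z [ 0.007  0.015 -1.   ] w 59.9
```

```bash
python3 -m jog '[60,-0.09,0.04,0.02,0, 60,0,0,0,0]' 25; python3 go.py .551 -0.248 0.03 -43.8; python3 -m jog '[20,0,0,0.0,0, 20,0,0,0.02,0, 20,0,0,0,0, 20,0,0,0.02,0, 20,0,0,0.0,0, 20,0,0,0.0,0, 20,0,0,0.0,0]' 25; python3 go.py .551 -0.248 0.03 -43.8
```

```text
clock: 12.78
position: [0.5519, -0.2467, 0.03]
ee_rot: [-2.877, -1.233, -0.021]
force: [-0.1, -0.2, 0.4]
width: 0.648
t 12.78 jaw -43.6 turn 0.03 shift now [-0.04  0.01 -0.  ] after turn [-0.04  0.01 -0.  ]
d mm [-0.9 -1.3  0. ] pos [ 0.5519 -0.2467  0.03  ] q [-0.13  0.77  0.72  1.87 -0.74  0.79  0.24] F [-0.1 -0.2  0.4] tool z [ 0.008  0.016 -1.   ] w 59.6
clock: 13.37
position: [0.553, -0.2473, 0.0306]
ee_rot: [-2.879, -1.234, -0.026]
force: [0.6, -0.4, -0.8]
width: 0.267
t 13.37 jaw -43.6 turn 0.03 shift now [-0.05 -0.02  0.01] after turn [-0.05 -0.02  0.01]
d mm [-2.  -0.7 -0.6] pos [ 0.553  -0.2473  0.0306] q [-0.12  0.77  0.72  1.87 -0.74  0.79  0.24] F [ 0.6 -0.4 -0.8] tool z [ 0.011  0.015 -1.   ] w 24.5
```

```bash
python3 -m jog '[20,0,0,-0.3,0, 20,0,0,-0.8,0, 20,0,0,-1,0, 20,0,0,-0.7,0, 20,0.7,-0.7,-0.1,0, 20,0.7,-0.7,0,0, 20,0.7,-0.7,0,0, 20,0.7,-0.7,0,0, 20,0.7,-0.7,0,0, 20,0.7,-0.7,0,0, 20,0.6,-0.6,0,0, 20,0.3,-0.3,0,0, 20,0,0,0,0]' 25; python3 go.py .5335 0.071 0.065 -42.3
```

```text
clock: 14.45
position: [0.5445, 0.0459, 0.1657]
ee_rot: [-2.889, -1.217, -0.031]
force: [0.6, -0.1, -1.3]
width: 0.269
t 14.45 jaw -44.3 turn -0.34 shift now [ 0.2  -0.64  2.52] after turn [ 0.23 -0.63  2.52]
d mm [ -11.    25.1 -100.7] pos [0.5445 0.0459 0.1657] q [-0.84  0.53  0.96  1.94 -0.56  0.94 -0.38] F [ 0.6 -0.1 -1.3] tool z [ 0.016  0.014 -1.   ] w 24.7
```

```bash
python3 -m jog '[20,0.23,-0.63,0.4,-0.34, 20,0,0,0.9,0, 20,0,0,0.6,0, 20,0,0,0.3,0, 20,0,0,0,0]' 25; python3 go.py .5335 0.071 0.037 -42.3
```

```text
clock: 14.87
position: [0.5364, 0.074, 0.0799]
ee_rot: [-2.863, -1.279, -0.043]
force: [0.3, 0.1, 0.1]
width: 0.268
t 14.87 jaw -41.9 turn 0.07 shift now [-0.13 -0.01  1.07] after turn [-0.13 -0.01  1.07]
d mm [ -2.9  -3.  -42.9] pos [0.5364 0.074  0.0799] q [-0.79  0.63  0.82  2.02 -0.7   0.76 -0.28] F [0.3 0.1 0.1] tool z [ 0.023  0.016 -1.   ] w 24.6
```

```bash
python3 -m jog '[20,-0.11,0,0.3,0, 20,0,0,0.3,0, 20,0,0,0.1,0, 20,0,0,0,0]' 25; python3 go.py .5335 0.071 0.037 -42.3
```

```text
clock: 15.2
position: [0.5365, 0.0673, 0.054]
ee_rot: [-2.868, -1.271, -0.048]
force: [-1.2, 0.3, 0.4]
width: 0.267
t 15.2 jaw -42.2 turn 0.02 shift now [ 0.   -0.12  0.42] after turn [ 0.   -0.12  0.42]
d mm [ -3.    3.7 -17. ] pos [0.5365 0.0673 0.054 ] q [-0.75  0.66  0.78  2.04 -0.75  0.71 -0.23] F [-1.2  0.3  0.4] tool z [ 0.026  0.016 -1.   ] w 24.6
```

```bash
python3 -m jog '[20,0,-0.12,0.15,0, 20,0,0,0.2,0, 20,0,0,0.05,0]' 25; python3 go.py .5335 0.071 0.037 -42.3
```

```text
clock: 15.45
position: [0.5351, 0.0705, 0.039]
ee_rot: [-2.87, -1.27, -0.053]
force: [1.2, -0.8, -0.7]
width: 0.267
t 15.45 jaw -42.3 turn 0.0 shift now [-0.02 -0.04  0.05] after turn [-0.02 -0.04  0.05]
d mm [-1.6  0.5 -2. ] pos [0.5351 0.0705 0.039 ] q [-0.74  0.68  0.75  2.06 -0.78  0.67 -0.21] F [ 1.2 -0.8 -0.7] tool z [ 0.03   0.017 -0.999] w 24.6
```

```bash
python3 -m jog '[20,-0.02,-0.04,0.05,0, 31,0,0,0.02,0, 31,0,0,0,0, 31,0,0,0,0]' 25; python3 go.py .5335 0.071 0.037 -42.3;  python3 -m jog '[31,0,0,-0.5,0, 31,0,0,-0.8,0, 31,0,0,-1,0, 50,0,0,-0.8,0, 50,-0.3,0,0,0, 50,-1,0,0,0, 50,-0.5,0,0,0, 50,0,0,0,0]' 25; python3 go.py 0.487 0.027 0.13 -132.5
python3 - <<'E'
from h import *
S=get_image("scene");T=get_image("top");save("p3.png",S,225,180,130,105,5)
c=np.array([.530,.0745]);a=np.radians(-42.5);X=np.array([np.cos(a),np.sin(a)]);Y=np.array([-X[1],X[0]])
for k in ((270,240),(291,240),(310,239)):
    b,_=rect(S,*k,s=50,v=150,r=10);q=plane("scene",b,.019);d=desc(q);print(d,(d[0]-c)@X,(d[0]-c)@Y)
E
```

```text
clock: 15.78
position: [0.5337, 0.0714, 0.0359]
ee_rot: [-2.869, -1.27, -0.054]
force: [-0.1, -0.0, -0.1]
width: 0.336
t 15.78 jaw -42.3 turn 0.01 shift now [-0.01  0.   -0.03] after turn [-0.01  0.   -0.03]
d mm [-0.2 -0.4  1.1] pos [0.5337 0.0714 0.0359] q [-0.74  0.68  0.74  2.06 -0.78  0.66 -0.21] F [-0.1 -0.  -0.1] tool z [ 0.03   0.017 -0.999] w 31.0
clock: 16.45
position: [0.4805, 0.0146, 0.1636]
ee_rot: [-2.868, -1.275, -0.054]
force: [-0.2, -0.2, 0.1]
width: 0.545
t 16.45 jaw -42.1 turn 15.07 shift now [ 0.31 -0.1   0.85] after turn [-0.1  -0.31  0.85]
d mm [  6.5  12.4 -33.6] pos [0.4805 0.0146 0.1636] q [-0.88  0.42  1.    2.1  -0.5   0.84 -0.31] F [-0.2 -0.2  0.1] tool z [ 0.031  0.016 -0.999] w 50.2
(array([0.5714, 0.0429]), array([0.0291, 0.0419]), 'long ang', np.float64(51.0)) 0.05187193230459399 0.0046714707520884155
(array([0.532 , 0.0731]), array([0.0294, 0.0403]), 'long ang', np.float64(44.4)) 0.0024203809642821725 0.0003189921436971493
(array([0.4931, 0.1077]), array([0.0285, 0.0411]), 'long ang', np.float64(44.8)) -0.049635128621133534 -0.0004516710789217711
```

View pics/p3.png

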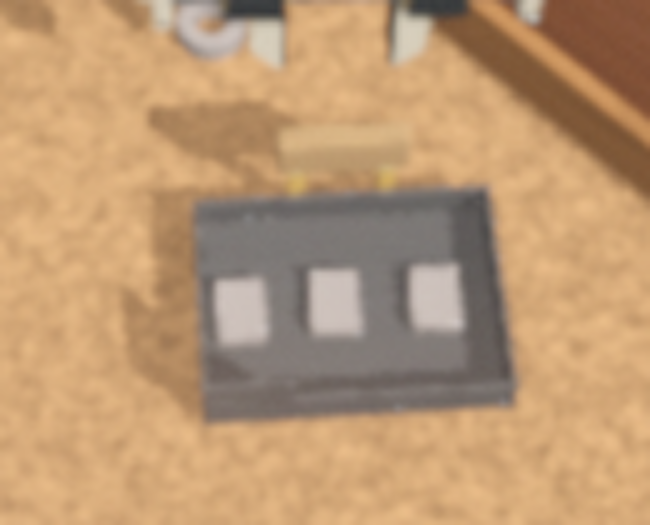

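```bash
python3 - <<'E'
from h import *
c=np.array([.530,.0745,.004])
for yaw in(-42.5,-41,-44):
    r=R.from_euler("z",yaw,degrees=True)
    for nm,P in(("handle",[[x,y,z] for x in(.035,-.035) for y in(-.071,-.057) for z in(.077,.047)]),("rim",[[-.08,-.06,.026],[.08,-.06,.026],[.08,.06,.044],[-.08,.06,.026],[.08,.06,0],[-.08,.06,0]])):
        q=(proj("scene",c+r.apply(np.array(P)/1))-[225,180]+.5)*5;print(yaw,nm,q.round().astype(int).tolist())
S=cv2.imread("pics/top0.png")
E
```

```text
-42.5 handle [[271, 125], [271, 156], [271, 148], [271, 178], [406, 122], [403, 152], [408, 145], [405, 175]]
-42.5 rim [[486, 189], [187, 196], [187, 387], [507, 394], [190, 424], [502, 416]]
-41 handle [[267, 127], [267, 157], [269, 150], [269, 180], [402, 120], [399, 151], [405, 143], [402, 174]]
-41 rim [[483, 185], [184, 199], [190, 391], [510, 390], [193, 428], [505, 412]]
-44 handle [[274, 123], [274, 154], [274, 146], [274, 177], [410, 123], [407, 154], [411, 146], [408, 177]]
-44 rim [[489, 192], [190, 192], [184, 383], [504, 398], [187, 420], [499, 419]]
```

```bash
python3 -m jog '[50,0,0,0,1, 50,0,0,0,1, 50,0,0,0,1, 50,0,0,0,1, 50,0,0,0,1, 50,0,0,0,1, 50,0,0,0,1, 50,0,0,0,1, 50,0,0,0,1, 50,0,0,0,1, 50,0,0,0,1, 50,0,0,0,1, 50,0,0,0,1, 50,0,0,0,1, 50,0,0,0,0.2, 50,0,0,0,0]' 25; python3 go.py 0.4876 0.0266 0.13 -131.5
```

```text
clock: 17.88
position: [0.4961, 0.0347, 0.1595]
ee_rot: [-2.935, 1.058, -0.042]
force: [0.0, -0.8, 0.5]
width: 0.543
t 17.88 jaw -129.6 turn 0.31 shift now [-0.05  0.31  0.73] after turn [-0.04  0.31  0.73]
d mm [ -8.5  -8.1 -29.5] pos [0.4961 0.0347 0.1595] q [-1.03  0.62  1.29  2.08 -0.76  0.99 -1.6 ] F [ 0.  -0.8  0.5] tool z [ 0.032  0.011 -0.999] w 49.9
```

```bash
python3 -m jog '[50,0,0.3,0.3,0.3, 50,0,0,0.5,0, 50,0,0,0.5,0, 50,0,0,0.3,0, 50,0,0,0,0]' 25; python3 go.py 0.4876 0.0266 0.072 -131.5
```

```text
clock: 18.3
position: [0.4937, 0.0287, 0.0926]
ee_rot: [-2.93, 1.071, -0.045]
force: [-0.3, 0.4, -0.2]
width: 0.543
t 18.3 jaw -130.2 turn 0.22 shift now [-0.09  0.15  0.51] after turn [-0.09  0.16  0.51]
d mm [ -6.1  -2.1 -20.6] pos [0.4937 0.0287 0.0926] q [-0.93  0.69  1.15  2.15 -0.9   0.86 -1.5 ] F [-0.3  0.4 -0.2] tool z [ 0.035  0.01  -0.999] w 50.0
```

```bash
python3 -m jog '[50,-0.09,0.15,0.25,0.2, 50,0,0,0.25,0, 50,0,0,0.02,0]' 25; python3 go.py 0.4876 0.0266 0.072 -131.5;  python3 -m jog '[5,0,0,0,0, 5,0,0,0,0, 5,0,0,0,0, 5,0,0,0,0, 5,0,0,0,0, 5,0,0,0,0, 5,0,0,0,0, 5,0,0,0,0]' 60; python3 go.py 0.4876 0.0266 0.072 -131.5
```

```text
clock: 18.55
position: [0.4892, 0.0275, 0.0711]
ee_rot: [-2.923, 1.09, -0.046]
force: [0.2, -0.2, -0.1]
width: 0.544
t 18.55 jaw -130.9 turn 0.11 shift now [-0.02  0.04 -0.02] after turn [-0.01  0.04 -0.02]
d mm [-1.6 -0.9  0.9] pos [0.4892 0.0275 0.0711] q [-0.9   0.71  1.1   2.17 -0.95  0.82 -1.46] F [ 0.2 -0.2 -0.1] tool z [ 0.035  0.01  -0.999] w 50.1
clock: 19.22
position: [0.4909, 0.0281, 0.073]
ee_rot: [-2.926, 1.081, -0.049]
force: [0.7, -0.9, -3.1]
width: 0.151
t 19.22 jaw -130.5 turn 0.16 shift now [-0.04  0.08  0.02] after turn [-0.04  0.08  0.02]
d mm [-3.3 -1.5 -1. ] pos [0.4909 0.0281 0.073 ] q [-0.9   0.71  1.11  2.17 -0.95  0.82 -1.46] F [ 0.7 -0.9 -3.1] tool z [ 0.037  0.01  -0.999] w 13.9
```

```bash
python3 -m jog '[5,0,0,-0.1,0, 5,0,0,-0.2,0, 5,0,0,-0.3,0, 5,0,0,-0.3,0, 5,0,0,-0.3,0]' 60; python3 go.py 0.4876 0.0266 0.3 -131.5
```

```text
clock: 19.63
position: [0.4864, 0.0276, 0.1219]
ee_rot: [-2.928, 1.083, -0.04]
force: [0.3, -0.1, -4.0]
width: 0.151
t 19.63 jaw -130.6 turn 0.16 shift now [ 0.11 -0.12 -4.45] after turn [ 0.11 -0.12 -4.45]
d mm [  1.2  -1.  178.1] pos [0.4864 0.0276 0.1219] q [-0.98  0.65  1.22  2.14 -0.83  0.91 -1.55] F [ 0.3 -0.1 -4. ] tool z [ 0.03   0.009 -0.999] w 13.9
```

```bash
python3 -m jog '[5,0,0,-0.3,0, 5,0,0,-0.5,0, 5,0,0,-0.5,0, 5,0,0,-0.5,0, 5,0,0,-0.5,0, 5,0,0,-0.5,0]' 60; python3 go.py 0.4876 0.0266 0.3 -131.5
```

```text
clock: 20.13
position: [0.4794, 0.0246, 0.2394]
ee_rot: [-2.932, 1.092, -0.032]
force: [0.1, 1.2, -4.1]
width: 0.15
t 20.13 jaw -130.8 turn 0.11 shift now [ 0.14 -0.2  -1.51] after turn [ 0.14 -0.2  -1.51]
d mm [ 8.2  2.  60.6] pos [0.4794 0.0246 0.2394] q [-1.12  0.4   1.3   2.01 -0.45  1.04 -1.89] F [ 0.1  1.2 -4.1] tool z [ 0.024  0.005 -1.   ] w 13.8
```

```bash
python3 -m jog '[5,0,0,-0.5,0, 5,0,0,-0.5,0, 5,0,0,-0.3,0, 5,0,0,0,-0.5, 5,0,0,0,-0.8, 5,0,0,0,-0.8, 5,0,0,0,-0.8, 5,0,0,0,-0.8, 5,0,0,0,-0.8, 5,0,0,0,-0.8, 5,0,0,0,-0.8, 5,0,0,0,-0.8, 5,0,0,0,-0.8, 5,0,0,0,-0.8]' 60; python3 go.py 0.4876 0.0266 0.3 3
```

```text
clock: 21.3
position: [0.4722, 0.0128, 0.3028]
ee_rot: [-3.121, -0.308, -0.038]
force: [-0.4, 0.8, -3.4]
width: 0.149
t 21.3 jaw -78.7 turn -13.62 shift now [ 0.44 -0.26  0.08] after turn [0.32 0.4  0.08]
d mm [15.4 13.8 -2.8] pos [0.4722 0.0128 0.3028] q [-1.04  0.16  1.07  1.92 -0.17  1.12 -1.29] F [-0.4  0.8 -3.4] tool z [ 0.023  0.008 -1.   ] w 13.7
```

```bash
python3 -m jog '[5,0,0,0,-0.9, 5,0,0,0,-0.9, 5,0,0,0,-0.9, 5,0,0,0,-0.9, 5,0,0,0,-0.9, 5,0,0,0,-0.9, 5,0,0,0,-0.9, 5,0,0,0,-0.9, 5,0,0,0,-0.9, 5,0,0,0,-0.9, 5,0,0,0,-0.9, 5,0,0,0,-0.9, 5,0,0,0,-0.9, 5,0,0,0,-0.6, 5,0,0,0,0]' 60; python3 go.py 0.4876 0.0266 0.3 3
```

```text
clock: 22.55
position: [0.465, -0.0011, 0.3065]
ee_rot: [2.258, 2.169, 0.026]
force: [-0.2, -1.0, -4.1]
width: 0.152
t 22.55 jaw -2.3 turn -0.89 shift now [0.71 0.53 0.18] after turn [0.66 0.6  0.18]
d mm [22.6 27.7 -6.5] pos [ 0.465  -0.0011  0.3065] q [-0.86  0.11  0.85  1.92 -0.1   1.13 -0.01] F [-0.2 -1.  -4.1] tool z [ 0.019  0.004 -1.   ] w 14.0
```

```bash
python3 -m jog '[5,0,0.2,-0.5,0, 5,0,0.2,-0.5,0, 5,0,0.2,-0.5,0, 5,0,0.2,-0.5,0, 5,0,0.2,-0.5,0, 5,0,0.2,-0.5,0, 5,0,0.2,-0.5,0, 5,0,0.2,-0.5,0, 5,0,0.2,-0.5,0, 5,0,0.2,-0.5,0]' 60; python3 go.py 0.55 0 0.8 0
```

```text
clock: 23.38
position: [0.5365, -0.013, 0.5145]
ee_rot: [2.304, 2.129, 0.013]
force: [0.4, -0.1, -4.0]
width: 0.148
t 23.38 jaw -4.5 turn -0.75 shift now [ 0.37  0.37 -7.13] after turn [ 0.34  0.4  -7.13]
d mm [ 13.5  13.  285.5] pos [ 0.5365 -0.013   0.5145] q [-0.75  0.22  0.91  1.34 -0.18  1.66  0.05] F [ 0.4 -0.1 -4. ] tool z [ 0.009  0.002 -1.   ] w 13.6
```

```bash
python3 -m jog '[5,0,0.2,-0.5,0, 5,0,0.2,-0.5,0, 5,0,0.2,-0.5,0, 5,0,0.2,-0.5,0, 5,0,0.2,-0.5,0, 5,0,0.2,-0.5,0]' 60; python3 go.py 0.55 0 0.8 0
```

```text
clock: 23.88
position: [0.5788, -0.0216, 0.6247]
ee_rot: [2.327, 2.1, -0.003]
force: [0.8, -1.3, -4.9]
width: 0.151
t 23.88 jaw -5.9 turn -0.98 shift now [ 0.44 -0.76 -4.39] after turn [ 0.51 -0.71 -4.39]
d mm [-28.8  21.6 175.3] pos [ 0.5788 -0.0216  0.6247] q [-0.46  0.37  0.75  0.87 -0.26  1.98  0.05] F [ 0.8 -1.3 -4.9] tool z [ 0.003 -0.006 -1.   ] w 13.8
```

```bash
python3 -m jog '[5,0,0.1,-0.3,0, 5,0,0.1,-0.3,0, 5,0,0.1,-0.3,0]' 60; python3 go.py 0.55 0 0.8 0;python3 -m jog '[5,0,0.1,-0.3,0, 5,0,0.1,-0.3,0, 5,0,0.1,-0.3,0]' 60; python3 go.py 0.55 0 0.8 0
```

```text
clock: 24.13
position: [0.5845, -0.0215, 0.6367]
ee_rot: [2.327, 2.086, 0.005]
force: [0.2, 1.0, -4.5]
width: 0.149
t 24.13 jaw -6.3 turn -1.04 shift now [ 0.41 -0.85 -4.1 ] after turn [ 0.5 -0.8 -4.1]
d mm [-34.5  21.5 163.3] pos [ 0.5845 -0.0215  0.6367] q [-0.24  0.35  0.35  0.79 -0.12  2.   -0.07] F [ 0.2  1.  -4.5] tool z [ 0.014 -0.01  -1.   ] w 13.7
clock: 24.38
position: [0.5863, -0.0242, 0.6498]
ee_rot: [2.319, 2.06, 0.039]
force: [-0.5, -0.5, -3.6]
width: 0.149
t 24.38 jaw -6.7 turn -1.12 shift now [ 0.47 -0.8  -3.8 ] after turn [ 0.56 -0.74 -3.8 ]
d mm [-36.3  24.2 150.2] pos [ 0.5863 -0.0242  0.6498] q [-0.25  0.35  0.37  0.77 -0.13  2.   -0.07] F [-0.5 -0.5 -3.6] tool z [ 0.045 -0.013 -0.999] w 13.7
```

```bash
python3 -m jog '[5,0,0.1,-0.4,0, 5,0,0.1,-0.4,0, 5,0,0.1,-0.4,0, 5,0,0.1,-0.4,0, 5,0,0.1,-0.4,0, 5,0,0.1,-0.4,0]' 60; python3 go.py 0.55 0 0.8 0;python3 -m jog '[5,0,0.1,-0.4,0, 5,0,0.1,-0.4,0, 5,0,0.1,-0.4,0, 5,0,0.1,-0.4,0, 5,0,0.1,-0.4,0, 5,0,0.1,-0.4,0]' 60; python3 go.py 0.55 0 0.8 0
```

```text
clock: 24.88
position: [0.5799, -0.0251, 0.6894]
ee_rot: [2.275, 2.015, 0.127]
force: [0.3, -0.7, -3.5]
width: 0.147
t 24.88 jaw -6.9 turn -1.15 shift now [ 0.52 -0.45 -2.85] after turn [ 0.57 -0.39 -2.85]
d mm [-29.9  25.1 110.6] pos [ 0.5799 -0.0251  0.6894] q [-0.28  0.31  0.42  0.72 -0.13  2.   -0.07] F [ 0.3 -0.7 -3.5] tool z [ 0.128 -0.02  -0.992] w 13.6
clock: 25.38
position: [0.5668, -0.0258, 0.7308]
ee_rot: [2.226, 1.973, 0.215]
force: [-0.4, 0.1, -3.4]
width: 0.15
t 25.38 jaw -6.9 turn -1.15 shift now [ 0.59 -0.12 -1.79] after turn [ 0.6  -0.04 -1.79]
d mm [-16.8  25.8  69.2] pos [ 0.5668 -0.0258  0.7308] q [-0.32  0.27  0.46  0.67 -0.14  2.   -0.07] F [-0.4  0.1 -3.4] tool z [ 0.212 -0.023 -0.977] w 13.8
```

```bash
python3 -m jog '[5,0,0.1,-0.4,0, 5,0,0.1,-0.4,0, 5,0,0.1,-0.4,0, 5,0,0.1,-0.4,0, 5,0,0.1,-0.4,0, 5,0,0.1,-0.4,0, 5,0,0.1,-0.4,0, 5,0,0.1,-0.4,0, 5,0,0,0,0, 5,0,0,0,0]' 60; python3 go.py 0.55 0 0.8 0; python3 - <<'E'
from h import *
o=observe();a=proj("scene",[o["position"]])[0];b=proj("top",[o["position"]])[0];print(a,b)
S=get_image("scene");T=get_image("top")
cv2.imwrite("pics/S4.png",S[:,:,::-1]);cv2.imwrite("pics/T4.png",T[:,:,::-1])
def cr(I,c,r=100):
    x,y=[int(np.clip(v,r,l-r)) for v,l in zip(c,(560,420))];return cv2.resize(I[y-r:y+r,x-r:x+r],(400,400),interpolation=2)
cv2.imwrite("pics/v4.png",np.hstack([cr(S,a),cr(T,b)])[:,:,::-1])
E
```

```text
clock: 26.22
position: [0.5389, -0.0267, 0.7878]
ee_rot: [2.158, 1.913, 0.331]
force: [0.4, -0.2, -5.3]
width: 0.152
t 26.22 jaw -7.0 turn -1.16 shift now [ 0.7   0.28 -0.22] after turn [ 0.66  0.37 -0.22]
d mm [11.1 26.7 12.2] pos [ 0.5389 -0.0267  0.7878] q [-0.4   0.21  0.56  0.63 -0.14  2.   -0.07] F [ 0.4 -0.2 -5.3] tool z [ 0.323 -0.028 -0.946] w 13.9
[ 241.4173681  -147.12994433] [294.41753257  93.03041185]
```

View pics/v4.png

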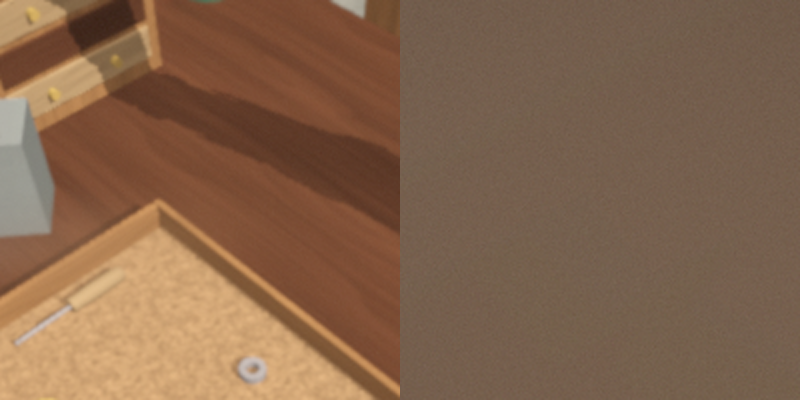

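```bash
python3 -m jog '[5,0,0.1,-0.4,0, 5,0,0.1,-0.4,0, 5,0,0.1,-0.4,0, 5,0,0.1,-0.4,0, 5,0,0.1,-0.4,0, 5,0,0.1,-0.4,0, 5,0,0.1,-0.4,0, 5,0,0.1,-0.4,0]' 60; python3 go.py 0.55 0 0.8 0
```

```text
clock: 26.98
position: [0.505, -0.0266, 0.8377]
ee_rot: [2.094, 1.856, 0.427]
force: [-0.1, -0.4, -4.2]
width: 0.148
t 26.98 jaw -7.1 turn -1.19 shift now [0.78 0.54 1.3 ] after turn [0.7  0.64 1.3 ]
d mm [ 45.   26.6 -37.7] pos [ 0.505  -0.0266  0.8377] q [-0.57  0.14  0.73  0.6  -0.13  2.   -0.07] F [-0.1 -0.4 -4.2] tool z [ 0.419 -0.033 -0.908] w 13.6
```

```bash
python3 -m jog '[5,0,0.2,-0.4,0, 5,0,0.2,-0.4,0, 5,0,0.2,-0.4,0, 5,0,0.2,-0.4,0, 5,0,0.2,-0.4,0, 5,0,0.2,-0.4,0, 5,0,0.2,-0.4,0, 5,0,0,0,0]' 60; python3 go.py 0.55 0 0.8 0
```

```text
clock: 27.65
position: [0.4872, -0.0301, 0.8869]
ee_rot: [2.022, 1.793, 0.529]
force: [-0.5, -1.2, -4.4]
width: 0.148
t 27.65 jaw -7.3 turn -1.22 shift now [0.87 0.12 2.64] after turn [0.85 0.23 2.64]
d mm [ 62.8  30.1 -86.9] pos [ 0.4872 -0.0301  0.8869] q [-0.65  0.11  0.82  0.51 -0.13  2.   -0.07] F [-0.5 -1.2 -4.4] tool z [ 0.518 -0.037 -0.855] w 13.6
```

```bash
python3 -m jog '[5,0,0.2,-0.4,0, 5,0,0.1,-0.3,0, 5,0,0,0,-0.6, 5,0,0,0,-0.6, 5,0,0,0,-0.6]' 60; python3 go.py 0.55 0 0.8 45
```

```text
clock: 28.07
position: [0.4795, -0.0304, 0.8985]
ee_rot: [1.806, 1.944, 0.489]
force: [0.2, -0.8, -4.1]
width: 0.151
t 28.07 jaw 5.7 turn -6.54 shift now [0.86 0.23 2.99] after turn [0.52 0.72 2.99]
d mm [ 70.5  30.4 -98.5] pos [ 0.4795 -0.0304  0.8985] q [-0.71  0.1   0.87  0.5  -0.13  2.    0.13] F [ 0.2 -0.8 -4.1] tool z [ 0.54  -0.038 -0.841] w 13.9
```

```bash
cat >> go.py <<'E'
g=-m[2];print("tilt",np.degrees(np.arccos(g[2])).round(1),"downhill in tray deg (45=corner, 90=+y)",np.degrees(np.arctan2(-g[1],g[0])).round(1))
E
python3 -m jog '[5,0,0,0,-0.6, 5,0,0,0,-0.6, 5,0,0,0,-0.6, 5,0,0,0,-0.6, 5,0,0,0,-0.6, 5,0,0,0,-0.6, 5,0,0,0,-0.6, 5,0,0,0,-0.6, 5,0,0,0,-0.6]' 60; python3 go.py 0.55 0 0.5 45
```

```text
clock: 28.82
position: [0.4787, -0.0299, 0.8996]
ee_rot: [1.131, 2.334, 0.285]
force: [0.1, -0.6, -4.7]
width: 0.15
t 28.82 jaw 43.3 turn -0.28 shift now [ 3.32 -2.36  9.32] after turn [ 3.39 -2.26  9.32]
d mm [  71.3   29.9 -399.6] pos [ 0.4787 -0.0299  0.8996] q [-0.71  0.1   0.86  0.5  -0.12  2.    0.72] F [ 0.1 -0.6 -4.7] tool z [ 0.542 -0.038 -0.84 ] w 13.8
tilt 32.9 downhill in tray deg (45=corner, 90=+y) 47.7
```

```bash
python3 -m jog '[5,0,0,0,-0.4, 5,0,0,0,0, 5,0,0,0,0, 5,0,0,0,0, 5,0,0,0,0, 5,0,0,0,0, 5,0,0,0,0, 5,0,0,0,0]' 60; python3 go.py 0.34 0.43 0.5 45
```

```text
clock: 29.48
position: [0.4785, -0.0297, 0.8999]
ee_rot: [1.081, 2.354, 0.271]
force: [0.4, -0.3, -3.8]
width: 0.151
t 29.48 jaw 45.7 turn 0.11 shift now [14.31  1.48  6.08] after turn [14.33  1.31  6.08]
d mm [-138.5  459.7 -399.9] pos [ 0.4785 -0.0297  0.8999] q [-0.72  0.1   0.88  0.5  -0.13  2.    0.76] F [ 0.4 -0.3 -3.8] tool z [ 0.543 -0.037 -0.839] w 13.9
tilt 33.0 downhill in tray deg (45=corner, 90=+y) 45.4
```

```bash
python3 -m jog '[5,0.1,0,0.05,0, 5,0.2,0.02,0.1,0, 5,0.3,0.03,0.13,0, 5,0.4,0.04,0.17,0, 5,0.5,0.05,0.21,0, 5,0.5,0.05,0.21,0, 5,0.5,0.05,0.21,0, 5,0.5,0.05,0.21,0, 5,0.5,0.05,0.21,0]' 60; python3 go.py 0.34 0.43 0.5 45
```

```text
clock: 30.23
position: [0.4441, 0.0811, 0.7993]
ee_rot: [1.09, 2.339, 0.271]
force: [0.7, -0.5, -3.8]
width: 0.152
t 30.23 jaw 45.2 turn 0.04 shift now [10.87  1.07  4.42] after turn [10.87  1.03  4.42]
d mm [-104.1  348.9 -299.3] pos [0.4441 0.0811 0.7993] q [-1.1  -0.18  0.36  1.06  0.49  1.79  0.18] F [ 0.7 -0.5 -3.8] tool z [ 0.55  -0.044 -0.834] w 14.0
tilt 33.5 downhill in tray deg (45=corner, 90=+y) 45.4
```

```bash
python3 -m jog '[5,0.5,0.05,0.21,0, 5,0.5,0.05,0.21,0, 5,0.5,0.05,0.21,0, 5,0.5,0.05,0.21,0, 5,0.5,0.05,0.21,0, 5,0.5,0.05,0.21,0, 5,0.5,0.05,0.21,0, 5,0.5,0.05,0.21,0, 5,0.5,0.05,0.21,0, 5,0.5,0.05,0.21,0, 5,0.5,0.05,0.21,0, 5,0.5,0.05,0.21,0, 5,0.5,0.05,0.21,0, 5,0.5,0.05,0.21,0, 5,0.4,0.05,0.2,0, 5,0.3,0.05,0.1,0, 5,0.2,0,0.1,0, 5,0.1,0,0,0]' 60; python3 go.py 0.34 0.43 0.5 45
```

```text
clock: 31.73
position: [0.3604, 0.3534, 0.5586]
ee_rot: [1.092, 2.35, 0.274]
force: [0.4, 1.2, -4.1]
width: 0.149
t 31.73 jaw 45.2 turn 0.03 shift now [2.28 0.35 0.88] after turn [2.28 0.34 0.88]
d mm [-20.4  76.6 -58.6] pos [0.3604 0.3534 0.5586] q [-1.24 -0.04 -0.02  1.57  0.56  1.48 -0.57] F [ 0.4  1.2 -4.1] tool z [ 0.543 -0.038 -0.839] w 13.7
tilt 33.0 downhill in tray deg (45=corner, 90=+y) 45.9
```

```bash
cat > chk.py <<'E'
from h import *
o=observe();r=R.from_rotvec(o["ee_rot"])
def w(t): # tray mm -> world ; tray axes = tool (x,-y,-z); handle (0,-64,62) at tool (0,0,7)mm
    t=(np.array(t,float)-[0,-64,62])*[1,-1,-1]+[0,0,7];return o["position"]+r.apply(t/1000)
cor=w([[76,56,6],[-76,56,6],[-76,-56,6],[76,-56,6]])
ims=[]
for n in("top","scene"):
    I=get_image(n);cv2.imwrite(f"pics/c_{n}.png",I[:,:,::-1]);q=proj(n,cor);print(n,q.round(0).tolist())
    c=q.mean(0);x,y=[int(np.clip(v,50,l-50)) for v,l in zip(c,(560,420))]
    J=cv2.resize(I[y-50:y+50,x-50:x+50],(400,400),interpolation=2)[:,:,::-1].copy()
    for k in q:cv2.circle(J,tuple(int(v) for v in (k-[x-50,y-50]+.5)*4),3,(0,255,0),-1)
    ims.append(J)
cv2.imwrite("pics/v5.png",np.hstack(ims))
E
python3 chk.py
```

```text
top [[49.0, 341.0], [114.0, 289.0], [45.0, 238.0], [-20.0, 298.0]]
scene [[507.0, 133.0], [436.0, 97.0], [462.0, 124.0], [543.0, 164.0]]
```

```bash
python3 go.py 0.37 0.30 0.44 45
```

```text
t 31.83 jaw 45.2 turn 0.03 shift now [-0.   -1.88  2.69] after turn [-0.01 -1.88  2.69]
d mm [   9.6  -53.2 -119.7] pos [0.3604 0.3532 0.5597] q [-1.24 -0.05 -0.02  1.57  0.56  1.48 -0.57] F [-0.3 -0.5 -4.5] tool z [ 0.543 -0.037 -0.839] w 13.5
tilt 33.0 downhill in tray deg (45=corner, 90=+y) 46.0
```

```bash
python3 -m jog '[5,0,-0.1,0.1,0, 5,0,-0.2,0.25,0, 5,0,-0.2,0.35,0, 5,0,-0.25,0.35,0, 5,0,-0.25,0.35,0, 5,0,-0.25,0.35,0, 5,0,-0.25,0.35,0, 5,0,-0.2,0.3,0, 5,0,-0.1,0.2,0, 5,0,-0.08,0.1,0, 5,0,0,0,0]' 60; python3 go.py 0.37 0.30 0.44 45; python3 chk.py
```

```text
clock: 32.75
position: [0.3751, 0.2904, 0.442]
ee_rot: [1.11, 2.338, 0.295]
force: [0.2, -0.4, -4.5]
width: 0.149
t 32.75 jaw 44.3 turn -0.11 shift now [ 0.27  0.05 -0.03] after turn [ 0.27  0.05 -0.03]
d mm [-5.1  9.6 -2. ] pos [0.3751 0.2904 0.442 ] q [-1.18 -0.12  0.01  1.92  0.59  1.19 -0.67] F [ 0.2 -0.4 -4.5] tool z [ 0.549 -0.029 -0.835] w 13.7
tilt 33.3 downhill in tray deg (45=corner, 90=+y) 47.8
top [[116.0, 315.0], [176.0, 270.0], [124.0, 227.0], [64.0, 276.0]]
scene [[449.0, 161.0], [385.0, 132.0], [398.0, 157.0], [470.0, 190.0]]
```

View pics/v5.png

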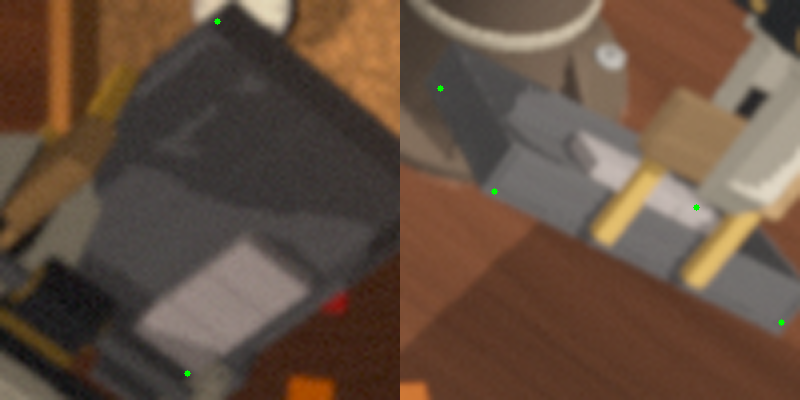

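```bash
python3 - <<'E'
from h import *
o=observe();r=R.from_rotvec(o["ee_rot"]);T=cv2.imread("pics/c_top.png")[:,:,::-1]
b,_=rect(T,125,302,r=26,s=60,v=105);print(b.round(1).tolist())
c,d=rays("top",b);P0=o["position"]-r.apply([0,0,0]);inv=r.inv()
cl=inv.apply(c-P0)*1000;dl=inv.apply(d)
# tool z of block tops: tray z=15 -> tool z = 62-15+7
s=(54-cl[2])/dl[:,2];p=cl+dl*s[:,None];print("tray xy",np.c_[p[:,0],-p[:,1]-64].round(1).tolist())
E
python3 -m jog '[5,0,0,0,0, 5,0,0,0,0, 5,0,0,0,0, 5,0,0,0,0, 5,0,0,0,0, 5,0,0,0,0]' 60; python3 go.py 0.37 0.30 0.44 45
```

```text
[[103.0, 300.8], [134.6, 277.7], [147.0, 294.7], [115.4, 317.8]]
tray xy [[58.5, 17.9], [-20.1, 19.4], [-8.2, 57.0], [72.8, 56.7]]
clock: 33.35
position: [0.3753, 0.2944, 0.4462]
ee_rot: [1.108, 2.338, 0.305]
force: [-0.4, 0.9, -5.0]
width: 0.15
t 33.35 jaw 44.5 turn -0.09 shift now [ 0.23 -0.06  0.05] after turn [ 0.23 -0.06  0.05]
d mm [-5.3  5.6 -6.2] pos [0.3753 0.2944 0.4462] q [-1.19 -0.12  0.01  1.91  0.59  1.2  -0.67] F [-0.4  0.9 -5. ] tool z [ 0.552 -0.022 -0.834] w 13.8
tilt 33.5 downhill in tray deg (45=corner, 90=+y) 48.4
```

```bash
python3 - <<'E'
import re
src=open("chk.py").read().split("cor=")[0];exec(src)
T=get_image("top");c=C["top"]["xyz"]
print("cam dir in tray",((r.inv().apply(c-w([0,0,0])))*[1,-1,-1]).round(3))
def prof(P,lab):
    q=proj("top",w(P)).astype(np.float32);v=cv2.remap(T,q[:,0].reshape(1,-1),q[:,1].reshape(1,-1),1)[0]
    print(lab,[f"{int(a)}:{v[i].astype(int).mean():.0f}/{int(v[i].max())-int(v[i].min())}" for i,a in enumerate(ax)])
ax=np.arange(40,112,3)
for y,z in((42,15),(30,15),(42,44),(20,44)):prof([[x,y,z] for x in ax],f"x scan y{y} z{z}")
ax=np.arange(-100,-60,3)
for y in(0,-30,30):prof([[x,y,26] for x in ax],f"-x wall y{y}")
ax=np.arange(30,110,4)
for x in(0,-40):prof([[x,y,26] for y in ax],f"y scan x{x} z26")
print(proj("top",w([[76,56,6],[76,56,15],[76,56,44],[80,60,44],[76,11,44],[76,11,26],[76,0,26],[80,0,26]])).round(1).tolist())
E
```

```text
cam dir in tray [-0.517 -0.194  0.608]
x scan y42 z15 ['40:130/19', '43:130/19', '46:132/20', '49:124/19', '52:110/17', '55:101/16', '58:101/14', '61:97/15', '64:84/13', '67:61/9', '70:42/3', '73:42/3', '76:50/3', '79:60/5', '82:62/5', '85:53/4', '88:44/3', '91:40/4', '94:46/2', '97:55/7', '100:53/17', '103:41/28', '106:28/21', '109:24/5']
x scan y30 z15 ['40:131/21', '43:130/20', '46:136/18', '49:135/19', '52:134/20', '55:135/21', '58:126/19', '61:108/17', '64:89/12', '67:62/9', '70:48/3', '73:43/1', '76:50/3', '79:60/5', '82:62/4', '85:58/3', '88:45/4', '91:43/2', '94:45/2', '97:55/8', '100:53/17', '103:40/28', '106:31/23', '109:22/8']
x scan y42 z44 ['40:62/11', '43:50/6', '46:48/6', '49:58/6', '52:63/5', '55:61/3', '58:57/9', '61:55/10', '64:58/8', '67:61/10', '70:60/18', '73:38/18', '76:27/9', '79:25/3', '82:25/5', '85:24/3', '88:30/2', '91:32/2', '94:33/3', '97:28/1', '100:29/3', '103:30/2', '106:31/0', '109:26/4']
x scan y20 z44 ['40:51/5', '43:44/0', '46:46/3', '49:58/5', '52:63/6', '55:58/5', '58:47/4', '61:41/3', '64:46/2', '67:54/8', '70:52/19', '73:38/28', '76:31/21', '79
[... 630 characters left out ...]
, '-73:55/7', '-70:54/4', '-67:54/8', '-64:55/7', '-61:56/9']
y scan x0 z26 ['30:138/23', '34:136/21', '38:135/22', '42:136/21', '46:136/20', '50:112/17', '54:67/7', '58:65/12', '62:41/37', '66:38/38', '70:40/38', '74:40/40', '78:43/42', '82:42/38', '86:38/45', '90:38/39', '94:39/41', '98:37/44', '102:35/45', '106:39/43']
y scan x-40 z26 ['30:72/6', '34:71/7', '38:74/6', '42:73/5', '46:70/7', '50:62/6', '54:59/6', '58:52/15', '62:43/36', '66:39/40', '70:42/41', '74:43/42', '78:42/41', '82:37/42', '86:38/41', '90:37/44', '94:38/46', '98:37/48', '102:35/43', '106:33/48']
[[113.1, 314.8], [111.5, 318.6], [105.9, 331.1], [106.3, 333.5], [84.1, 315.9], [88.1, 308.2], [82.8, 304.4], [81.2, 305.6]]
```

```bash
python3 go.py 0.37 0.30 0.44 45; python3 -c "
from cell import *
print(sign_off())"
```

```text
t 33.4 jaw 44.5 turn -0.09 shift now [ 0.23 -0.06  0.05] after turn [ 0.23 -0.06  0.05]
d mm [-5.3  5.6 -6.2] pos [0.3753 0.2944 0.4462] q [-1.19 -0.12  0.01  1.91  0.59  1.2  -0.67] F [-0.   0.9 -3.1] tool z [ 0.552 -0.022 -0.834] w 13.7
tilt 33.5 downhill in tray deg (45=corner, 90=+y) 48.4
the job is handed in; nothing more can be done
None
```

The job is handed in at 33.4 s. All three gauge blocks are in the tray's raised-stop corner, and the arm is holding the tray in the air, tipped 33.5° towards that corner.

**What I did:** I laid the two loose blocks in a row with block_c and let go of them. Then I gripped the handle at 60 N and lifted the tray out of the drawer. I tipped it to +y first, by running joint 6 to its limit, and then turned it so the stop corner pointed downhill.

**Last checks:**
- **Blocks:** the last picture shows them side by side and flat, covering about 79 x 38 mm (75 x 35 mm expected). They lie along the +y wall, with the end of the row at about tray x = 74–76 mm against the wall at 76 mm.
- **Hold:** the downhill direction is 48° in tray axes (45° is exactly at the corner). The grip was steady at 13.7 mm, and the load read 3–5 N, as it did after the lift.

**What went wrong or disagreed:**
- My first grasp of a loose block closed too high and slipped off it. The second one held.
- Before the lift, one block sat about 5 mm off the others' line and was turned about 6°.
- The tray sits about 8 mm along the bar from where I assumed. I read that from its edges in the image and allowed for it in the corner check.
- The two cameras disagreed by 4–5 mm in y.
- I did not check the other tools again at the end. I did not knowingly touch any of them.

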